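Set out the oiling kit on the bench mat

TASK

Set out the oiling kit on the black mat: stand the oiler on the centre of the round cork pad, stand the grease pot on the centre of the square cork pad, and stand the bolt tin on the bare mat exactly midway between the centres of the two pads, with its lid lying centred on top of it. Lay the screwdriver on the mat in front of the tin (on the robot's side of it, without touching it), parallel to the mat's long edges, with the middle of its length level with the tin. Do not shift the measuring jug, and leave everything upright, let go and still.

Things in the scene. Friction and masses are not known exactly. Their poses are not given: they have to be found in the camera images.
- mat: Fixed flat black rubber mat on the blue bench, 170 mm deep (its x axis, pointing away from the robot) by 340 mm long (its y axis, pointing to the robot's left), 3 mm thick; it can be turned up to about 12 degrees. Origin: centre of its underside, at bench height. The two pads lie on it, their centres on a line parallel to the long edges, 30 mm behind (+x of) the mat's middle line and 120 mm either side of its centre.
- pad_round: Fixed round cork pad, 72 mm across, 2 mm thick, on one end of the mat (which end varies). Origin: centre of its underside, on top of the mat (z = 3 mm), so its top is 5 mm above the bench.
- pad_square: Fixed square cork pad, 72 x 72 mm, 2 mm thick, on the other end of the mat, its sides parallel to the mat's. Origin: centre of its underside, on top of the mat (z = 3 mm), so its top is 5 mm above the bench.
- oiler: Loose small aluminium oiler: round straight-sided body 56 mm across from the foot to 58 mm up, then a shoulder to a neck 24 mm across that ends 78 mm up. A thin spout rises along +x from the neck to a tip at x = 63 mm, 86 mm up; a thin dark pump lever droops along -x from the top to x = -55 mm, 67 to 84 mm up. Nothing sticks out along y. 84 to 86 mm tall overall, about 0.25 kg. Origin: centre of its underside; z up its axis.
- tin: Loose round open stainless tin with bolts in it (they do not come out), 60 mm across, straight-sided, 48 mm tall, wall 3 mm, bolts up to about 31 mm above its underside, about 0.3 kg. Origin: centre of its underside; z up its axis.
- lid: Loose flat round steel lid for the tin, 68 mm across and 4 mm thick, lying flat, with an upright wooden knob on its centre, 20 mm across between 10 and 34 mm above the underside, on a thin 12 mm neck. It lies loose on the tin's rim, with no fit to find. About 0.06 kg. Origin: centre of its underside; z up through the knob.
- pot: Loose closed grease pot: grey plastic jar 50 mm across up to 40 mm, with a steel screw cap 54 mm across from 40 to 56 mm (its top); about 0.15 kg. Origin: centre of its underside; z up its axis.
- screwdriver: Loose screwdriver lying along its x axis, 190 mm long: square wooden handle 24 x 24 mm with rounded edges from x = -95 to -5 mm, thin steel blade from there to x = +95 mm at 12 mm height; balance point in the handle about 20 mm behind the origin (x = -20 mm). About 0.1 kg. Origin: under the middle of its whole length, on the handle's lower face.
- jug: Bystander, loose: white plastic measuring jug standing beyond the right end of the mat, about 100 mm across the rim, 125 mm tall, handle to its -y side (out to 84 mm from its axis). Not to be moved. Origin: centre of its underside. (Also there, not part of the job: a fixed grey toolbox up to 190 mm tall behind the mat, never nearer than 0.82 m ahead of the robot.)
There are look-alikes about, which are no part of the job. What is shaped like the pot but pink or red is not meant.

How it is judged:
By the outcome, as a careful person would: the job done as asked, in the order asked, and still so for the second after the job is handed in, with the robot touching nothing.
It also fails if it takes over 144 s, if anything falls off the work surface, if the arm or the gripper's body presses on something with over 40 N, if the wrist force passes 120 N, or if a joint passes its speed limit or range.

ROBOT

A 7-joint arm with a two-finger parallel gripper is mounted at the origin on the work surface. World frame = base frame: x ahead of the robot, y to its left, z up, the work surface at z = 0. Lengths are in m, angles in rad, forces in N, time in s.
With the tool pointing down it reaches from about 0.4 to 0.875 m from the base axis. Payload 19.3 kg.
Tool frame: the origin (TCP) lies at the very end of the fingers, on their centre line; the grasp point (between the pads) lies 19 mm behind it; z points along the fingers, y is the line along which they close (so a half turn about z gives the same grasp; the last joint's range is limited). The gripper opens to 85 mm and grips with 20 to 120 N. Pads are 22 mm wide; open, the fingers measure 114 mm over their backs; the gripper's body (76 mm by 85 mm) begins 54 mm behind the grasp point. The pads swing forward as they close: fully open they stand 13 mm farther back than shut.
Start: joints at [1.115, 0.521, -0.036, 1.599, 0.021, 1.021, -0.113], TCP at [0.235, -0.579, 0.231] pointing down, gripper open.
Joint ranges: [-2.91, 2.91], [-0.3, 2.13], [-1.5, 1.42], [0.17, 2.43], [-1.26, 4.41], [0.16, 1.93], [-2.52, 2.52]. Speed limits (rad/s): [1.89, 1.89, 2.39, 2.39, 3.01, 3.01, 3.01].

INTERFACE

Orientations are given as [roll, pitch, yaw] about the fixed x, y, z axes, in that order (R = Rz(yaw) Ry(pitch) Rx(roll)).
In Python, from workcell import monitor, optics, job_done gives the robot as it stands.
- The arm moves only by the shell command python3 -m handwheel 'ROWS' [FORCE]. ROWS is JSON, a list of rows, each an object of numbers: "dx", "dy", "dz": the shift along the tool's x, y, z in cm; "wx", "wy", "wz": the turn, a rotation vector about the tool's x, y, z in rad; "claw": the opening in per cent of the stroke, from 0 (shut) to 100 (fully open). A call has 1 to 8 rows; each row shifts and turns the commanded pose from where the row before left it, along the tool's axes as they then stand; what a row does not reach is not made up. A row lasts 1/8 s, in which the tool goes at most 62.5 mm and 10.7 degrees, less where a joint would pass 70% of its speed; a pose out of reach is approached as far as the arm can. A call with a gripper value outside its range is refused whole. The fingers move at their own pace and stop on an object; FORCE is the grip in N (left out, the last holds). Time passes only in rows, so rows that do not move let the fingers close. It gives the time, the measured TCP pose, the force, the opening and the grip force at its end, in the units of the state.
- monitor.observe(): the state, without advancing time (a new reading comes with each control period).
- optics.grab_frame(name): name is "scene" or "top" or "wrist"; returns a dict with "frame" (400x640x3 uint8, blue, green, red), "fovy" (degrees; the focal length in pixels is half the picture's height over the tangent of half this angle, whatever the lens; pixels are square), "cx", "cy" (the principal point, pixels), "k1" (the pictures are not rectified: a ray, as slopes to the right and down, at radius r is drawn at 1 + k1 r^2 times it, then the intrinsics apply), "R" (3x3) and "t" (3): a world point X has camera coordinates R X + t. Camera axes: x right, y down, z forward; pixel columns grow to the right and rows downward; lengths in m; the calibration is good to about 2 mm. A picture is of the moment at which its call begins. There is no depth.
- job_done(): hands the job in; it is judged then, once.
Trained networks look in the newest picture that a camera, given by its name, has taken for a name from the list of things; names that differ only in an ending like _2 or _b are one class to them, and where a whole thing is asked for, a point or a joint stands for the part that bears it (a point fixed in the world has none). Each returns a list of dicts, best first, with "p" (0 to 1); they miss things now and then, are a little off and sometimes report something else, mostly with a low value. They report only what shows in the picture. A call takes as long as a camera call. They do not tell look-alikes from the thing itself.
- optics.masks_of(name, camera): "region" (400x640 bool, what is visible of it) and "rect" ([left, top, width, height] in pixels, round what is visible of it).
The state is a dict: "clock": time; "qpos": joint angles; "qd": joint speeds; "joint_efforts": joint torques, N m; "position": TCP position; "tool_rot": TCP orientation; "force": force on the tool from outside, world axes, zero at the start; "moment": the same for the moment, N m; "grip_width": finger opening in m; "finger_force": force on a finger pad.
Only numpy, scipy, OpenCV 4.12 (cv2) and the standard library are available. Lean on these libraries where they do the work, as an engineer would, in place of code of your own. Each camera call takes 0.05 s, during which the arm holds its last target. There are 200 camera calls.

## Working session

There is one attempt and no reset: what is moved stays moved. The work goes in short steps, Python scripts to look and compute and a shell command to move; the robot and the scene stay as the last step left them, time stands still between calls to the robot, and variables do not carry over. Pictures are saved under pics/ and viewed, at most 14 in all, crops included, and the job is handed in when it is done.

```bash
ls; mkdir -p pics; cat > h.py <<'E'
import numpy as np, cv2
from workcell import monitor, optics, job_done
def grab(cam, save=None):
    f=optics.grab_frame(cam)
    if save: cv2.imwrite(f'pics/{save}.png', f['frame'])
    return f
def KD(f):
    F=200/np.tan(np.radians(f['fovy'])/2)
    return np.array([[F,0,f['cx']],[0,F,f['cy']],[0,0,1.]]), np.array([f['k1'],0,0,0,0.])
def toworld(f,uv,z):
    K,D=KD(f); uv=np.atleast_2d(np.array(uv,float))
    n=cv2.undistortPointsIter(uv[:,None],K,D,None,None,(3,100,1e-10))[:,0]
    d=np.c_[n,np.ones(len(n))]@f['R']; c=-f['R'].T@f['t']
    s=(z-c[2])/d[:,2]
    return c+d*s[:,None]
def proj(f,X):
    K,D=KD(f); return cv2.projectPoints(np.atleast_2d(np.array(X,float)),cv2.Rodrigues(np.array(f['R']))[0],np.array(f['t'],float),K,D)[0][:,0]
E
python3 - <<'E'
from h import *
s=monitor.observe(); print({k:np.round(v,3).tolist() for k,v in s.items()})
for c in ['top','scene']:
    f=grab(c,c+'0'); print(c,f['fovy'],f['k1'],(-f['R'].T@f['t']).round(3),f['R'].round(2).tolist())
    for n in ['mat','pad_round','pad_square','oiler','tin','lid','pot','screwdriver','jug']:
        for m in optics.masks_of(n,c):
            ys,xs=np.nonzero(m['region']); 
            if len(xs): print(n,round(m['p'],2),m['rect'],len(xs),toworld(f,[xs.mean(),ys.mean()],0.0)[0,:2].round(3))
E
```

```text
pics
{'clock': 0.0, 'qpos': [1.115, 0.522, -0.036, 1.6, 0.021, 1.021, -0.113], 'qd': [0.0, -0.0, -0.0, -0.0, -0.001, 0.002, 0.002], 'joint_efforts': [-0.001, -92.711, 1.98, -36.993, 0.018, 0.008, 0.0], 'position': [0.235, -0.579, 0.231], 'tool_rot': [-3.14, 0.0, 0.386], 'force': [0.017, 0.047, -0.241], 'moment': [-0.001, 0.001, 0.003], 'finger_force': 0.0, 'grip_width': 0.085}
top 47.308190996615146 0.014185250747580046 [3.730e-01 1.000e-03 1.251e+00] [[0.03, -1.0, -0.01], [-0.99, -0.03, -0.1], [0.1, 0.01, -0.99]]
mat 0.81 [254.0, 124.7, 128.5, 73.5] 6279 [0.61  0.016]
pad_round 0.7 [347.7, 131.2, 26.2, 26.9] 531 [ 0.664 -0.095]
pad_square 0.73 [261.6, 141.1, 25.1, 25.7] 668 [0.629 0.144]
pad_square 0.57 [252.9, 124.6, 129.7, 72.5] 6423 [0.611 0.017]
oiler 0.58 [465.4, 175.8, 37.0, 23.1] 525 [ 0.553 -0.428]
oiler 0.57 [255.7, 124.3, 126.1, 69.5] 6040 [0.609 0.016]
tin 0.93 [206.8, 228.0, 22.1, 21.2] 482 [0.392 0.29 ]
tin 0.19 [348.1, 133.2, 26.2, 23.9] 525 [ 0.664 -0.095]
lid 0.94 [177.5, 180.1, 24.4, 24.6] 443 [0.513 0.373]
lid 0.74 [261.9, 139.6, 25.5, 27.4] 633 [0.631 0.144]
pot 0
[... 646 characters left out ...]
02]
pad_square 0.81 [344.6, 248.2, 35.3, 25.4] 707 [0.625 0.146]
pad_square 0.42 [412.8, 184.8, 22.9, 30.5] 543 [0.359 0.291]
oiler 0.67 [136.1, 182.3, 31.9, 27.5] 489 [ 0.488 -0.45 ]
tin 0.9 [414.4, 185.6, 20.1, 25.4] 515 [0.36 0.29]
lid 0.8 [444.4, 229.3, 31.5, 17.8] 463 [0.508 0.379]
pot 0.88 [197.4, 172.5, 21.9, 30.9] 510 [ 0.428 -0.307]
pot 0.68 [216.4, 156.2, 16.8, 28.0] 379 [ 0.321 -0.308]
pot 0.6 [222.9, 141.0, 18.1, 17.6] 319 [ 0.205 -0.319]
screwdriver 0.8 [283.8, 192.4, 60.4, 11.8] 363 [ 0.425 -0.042]
screwdriver 0.38 [235.0, 225.0, 149.6, 55.2] 5894 [0.617 0.022]
screwdriver 0.27 [443.1, 229.5, 31.8, 19.0] 404 [0.51  0.378]
jug 0.73 [114.6, 201.4, 51.5, 69.2] 2544 [ 0.639 -0.403]
```

```bash
python3 - <<'E'
import cv2
a=cv2.imread('pics/top0.png')[90:320,160:520]; cv2.imwrite('pics/top0c.png',cv2.resize(a,None,fx=2.2,fy=2.2,interpolation=cv2.INTER_CUBIC))
E
```

```text
(no output)
```

View pics/top0c.png

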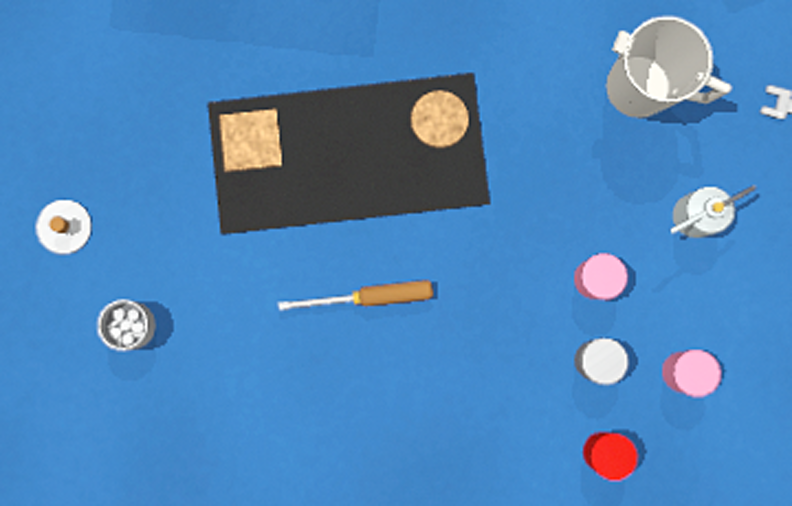

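View pics/scene0.png

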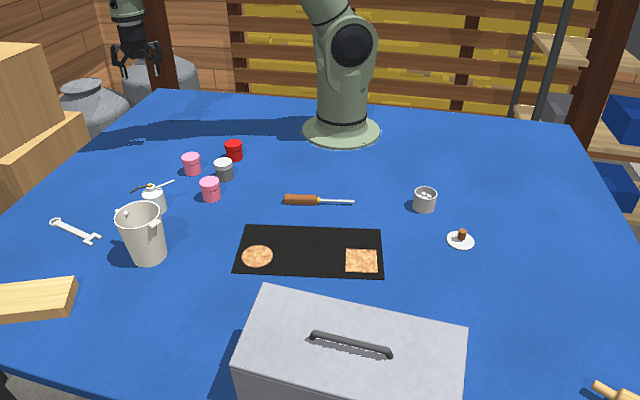

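The top view shows the mat with the square pad on the left (+y) and the round pad on the right. The white-capped grey pot is at full-frame (434,254), with pink and red look-alikes around it. The oiler is at (486,184), its spout pointing left and down and its dark lever right and up. The screwdriver's handle is to the right.

```bash
cat >> h.py <<'E'
def plan(x,y,z,yaw=None):
    """rotation (wz, first) then translation cm in the tool frame after rotation"""
    s=monitor.observe(); p=np.array(s['position']); yw=s['tool_rot'][2]
    out={}
    if yaw is not None:
        d=(yaw-yw+np.pi/2)%np.pi-np.pi/2; out['wz']=round(-d,3); yw+=d
    d=np.array([x,y,z])-p; c,sn=np.cos(yw),np.sin(yw)
    out['dxyz_cm']=np.round([100*(c*d[0]+sn*d[1]),100*(sn*d[0]-c*d[1]),-100*d[2]],2).tolist()
    print(out, 'at',p.round(4),'rot',np.round(s['tool_rot'],3))
E
python3 - <<'E'
from h import *
f=grab('top'); c=lambda u,v:(160+u/2.2,90+v/2.2)
P={}
for n,uv,z in [('oiler',c(717,207),.084),('spout',c(673,231),.086),('lever',c(757,187),.067),('pot',c(604,361),.056),('tin',c(123,326),.048),('knob',c(58,224),.034),('hand',c(433,290),.012),('blade',c(279,306),.012)]:
    P[n]=toworld(f,uv,z)[0]; print(n,P[n].round(4))
d=P['spout']-P['lever']; print('oiler yaw',np.arctan2(d[1],d[0]))
for cam in ['top','scene']:
    f=grab(cam)
    q=[]
    for n in ['pad_round','pad_square']:
        m=optics.masks_of(n,cam)[0]['region'].astype(np.uint8)
        (e)=cv2.fitEllipse(max(cv2.findContours(m,0,1)[0],key=len)[:,0]) if n=='pad_round' else None
        M=cv2.moments(m,True); uv=(M['m10']/M['m00'],M['m01']/M['m00'])
        q.append(toworld(f,uv,.005)[0]); print(cam,n,q[-1].round(4), None if e is None else toworld(f,e[0],.005)[0].round(4))
    d=q[1]-q[0]; print('dist',np.linalg.norm(d),'yaw',np.arctan2(-d[0],d[1]))
o=P['oiler']; plan(o[0],o[1],.25,np.arctan2(*(P['spout']-P['lever'])[[1,0]]))
E
```

```text
oiler [ 0.5455 -0.4138  0.084 ]
spout [ 0.5158 -0.3621  0.086 ]
lever [ 0.5731 -0.4671  0.067 ]
pot [ 0.3633 -0.2898  0.056 ]
tin [0.3888 0.2813 0.048 ]
knob [0.511  0.3704 0.034 ]
hand [ 0.4439 -0.0907  0.012 ]
blade [0.419  0.0985 0.012 ]
oiler yaw 2.0711396339795547
top pad_round [ 0.6622 -0.0946  0.005 ] [ 0.6622 -0.0946  0.005 ]
top pad_square [0.6283 0.1427 0.005 ] None
dist 0.23975192481171015 yaw 0.1420464777178502Traceback (most recent call last):
  File "<stdin>", line 11, in <module>
IndexError: list index out of range
```

```bash
python3 -m handwheel '[{"wz":0.182},{"wz":0.182},{"wz":0.182},{"wz":0.182},{"wz":0.182},{"wz":0.182},{"wz":0.182},{"wz":0.182}]'
python3 - <<'E'
from h import *
plan(.5455,-.4138,.25,2.071)
E
```

```text
{'wz': np.float64(1.456), 'dxyz_cm': [0.38, -35.16, -1.87]} at [ 0.2352 -0.5791  0.2313] rot [-3.142  0.     0.386]schema error: expected keys dx, dy, dz, wx, wy, wz, claw
```

```bash
python3 -m handwheel '[{"dx":0,"dy":0,"dz":0,"wx":0,"wy":0,"wz":0.182,"claw":100},{"dx":0,"dy":0,"dz":0,"wx":0,"wy":0,"wz":0.182,"claw":100},{"dx":0,"dy":0,"dz":0,"wx":0,"wy":0,"wz":0.182,"claw":100},{"dx":0,"dy":0,"dz":0,"wx":0,"wy":0,"wz":0.182,"claw":100},{"dx":0,"dy":0,"dz":0,"wx":0,"wy":0,"wz":0.182,"claw":100},{"dx":0,"dy":0,"dz":0,"wx":0,"wy":0,"wz":0.182,"claw":100},{"dx":0,"dy":0,"dz":0,"wx":0,"wy":0,"wz":0.182,"claw":100},{"dx":0,"dy":0,"dz":0,"wx":0,"wy":0,"wz":0.182,"claw":100}]'
python3 - <<'E'
from h import *
plan(.5455,-.4138,.25,2.071)
E
```

```text
clock: 2.3
position: [0.2353, -0.579, 0.2313]
tool_rot: [-3.142, -0.0, -1.076]
force: [-0.4, 0.3, 0.0]
grip_width: 0.0854
finger_force: 0.0
{'wz': np.float64(-0.006), 'dxyz_cm': [0.38, -35.15, -1.87]} at [ 0.2353 -0.579   0.2313] rot [-3.142 -0.    -1.076]
```

```bash
python3 -m handwheel '[{"dx":0.4,"dy":-4.4,"dz":-1.9,"wx":0,"wy":0,"wz":0,"claw":100},{"dx":0,"dy":-4.4,"dz":0,"wx":0,"wy":0,"wz":0,"claw":100},{"dx":0,"dy":-4.4,"dz":0,"wx":0,"wy":0,"wz":0,"claw":100},{"dx":0,"dy":-4.4,"dz":0,"wx":0,"wy":0,"wz":0,"claw":100},{"dx":0,"dy":-4.4,"dz":0,"wx":0,"wy":0,"wz":0,"claw":100},{"dx":0,"dy":-4.4,"dz":0,"wx":0,"wy":0,"wz":0,"claw":100},{"dx":0,"dy":-4.4,"dz":0,"wx":0,"wy":0,"wz":0,"claw":100},{"dx":0,"dy":-4.4,"dz":0,"wx":0,"wy":0,"wz":0,"claw":100}]'
python3 - <<'E'
from h import *
plan(.5455,-.4138,.25,2.071)
f=grab('wrist','w1'); print(f['fovy'],f['k1'],(-f['R'].T@f['t']).round(3))
for m in optics.masks_of('oiler','wrist'): print(m['p'],m['rect'])
print(proj(f,[[.5455,-.4138,.084],[.5158,-.3621,.086],[.5731,-.4671,.067],[.5455,-.4138,0]]).round())
E
```

```text
clock: 3.3
position: [0.5471, -0.4128, 0.2503]
tool_rot: [-3.142, -0.0, -1.07]
force: [0.2, -0.1, 0.5]
grip_width: 0.0859
finger_force: 0.0
{'wz': np.float64(0.0), 'dxyz_cm': [0.01, 0.19, 0.03]} at [ 0.5471 -0.4128  0.2503] rot [-3.142 -0.    -1.07 ]
59.05415489952507 -0.021964920101388962 [ 0.58  -0.475  0.393]
0.73 [289.9, 123.3, 57.7, 120.4]
[[318. 181.]
 [319. 243.]
 [319. 111.]
 [317. 164.]]
```

View pics/w1.png

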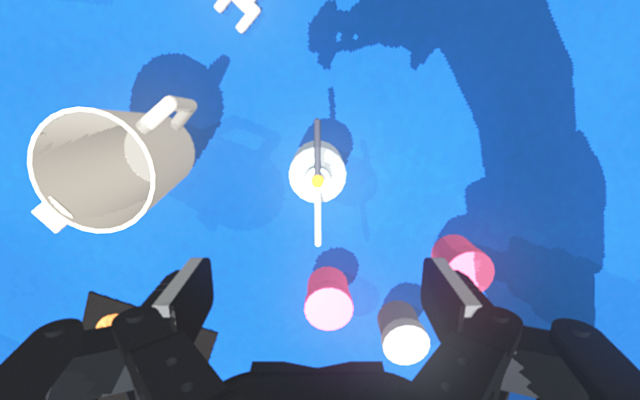

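The wrist view has the oiler's top at (318,180), spout tip (318,245) and lever (317,120). That matches the estimate, so I'll descend and grip.

```bash
python3 -m handwheel '[{"dx":0,"dy":0.15,"dz":4,"wx":0,"wy":0,"wz":0,"claw":100},{"dx":0,"dy":0,"dz":4,"wx":0,"wy":0,"wz":0,"claw":100},{"dx":0,"dy":0,"dz":4,"wx":0,"wy":0,"wz":0,"claw":100},{"dx":0,"dy":0,"dz":4,"wx":0,"wy":0,"wz":0,"claw":100},{"dx":0,"dy":0,"dz":3.5,"wx":0,"wy":0,"wz":0,"claw":100},{"dx":0,"dy":0,"dz":2.5,"wx":0,"wy":0,"wz":0,"claw":100},{"dx":0,"dy":0,"dz":1.2,"wx":0,"wy":0,"wz":0,"claw":100},{"dx":0,"dy":0,"dz":0,"wx":0,"wy":0,"wz":0,"claw":100}]' 40
python3 -m handwheel '[{"dx":0,"dy":0,"dz":0,"wx":0,"wy":0,"wz":0,"claw":50},{"dx":0,"dy":0,"dz":0,"wx":0,"wy":0,"wz":0,"claw":40},{"dx":0,"dy":0,"dz":0,"wx":0,"wy":0,"wz":0,"claw":30},{"dx":0,"dy":0,"dz":0,"wx":0,"wy":0,"wz":0,"claw":20},{"dx":0,"dy":0,"dz":0,"wx":0,"wy":0,"wz":0,"claw":20},{"dx":0,"dy":0,"dz":0,"wx":0,"wy":0,"wz":0,"claw":20}]' 40
```

```text
clock: 4.4
position: [0.5442, -0.4144, 0.018]
tool_rot: [3.141, 0.001, -1.07]
force: [-0.2, 0.6, 0.6]
grip_width: 0.0855
finger_force: 0.0
clock: 5.15
position: [0.5452, -0.4147, 0.0198]
tool_rot: [-3.141, -0.002, -1.07]
force: [-1.9, 1.9, 7.6]
grip_width: 0.0551
finger_force: 41.4
```

```bash
python3 -m handwheel '[{"dx":0,"dy":0,"dz":-1,"wx":0,"wy":0,"wz":0,"claw":20},{"dx":0,"dy":0,"dz":-3,"wx":0,"wy":0,"wz":0,"claw":20},{"dx":0,"dy":0,"dz":-4,"wx":0,"wy":0,"wz":0,"claw":20},{"dx":0,"dy":0,"dz":-4,"wx":0,"wy":0,"wz":0,"claw":20},{"dx":0,"dy":0,"dz":-4,"wx":0,"wy":0,"wz":0,"claw":20},{"dx":0,"dy":0,"dz":-2,"wx":0,"wy":0,"wz":0,"claw":20},{"dx":0,"dy":0,"dz":0,"wx":0,"wy":0,"wz":0,"claw":20}]' 40
python3 - <<'E'
from h import *
plan(.6622,-.0946,.19)
s=monitor.observe(); f=grab('wrist','w2')
for m in optics.masks_of('oiler','wrist'): print(m['p'],m['rect'])
p=np.array(s['position']); b=p-[0,0,.0198]; yw=s['tool_rot'][2]; ux=np.array([np.cos(yw),np.sin(yw),0])
for k in (-.063,0,.055): print(k,proj(f,b+k*ux+[0,0,.086 if k<0 else .084 if k==0 else .067]).round(1))
E
```

```text
clock: 6.02
position: [0.5449, -0.4146, 0.1992]
tool_rot: [-3.141, -0.001, -1.07]
force: [-0.1, 0.2, -3.7]
grip_width: 0.0551
finger_force: 43.5
{'dxyz_cm': [-22.44, -25.65, 0.92]} at [ 0.5449 -0.4146  0.1992] rot [-3.141e+00 -1.000e-03 -1.070e+00]
0.76 [235.7, 165.2, 163.7, 202.0]
-0.063 [[312.7 535.2]]
0 [[311.8 369.3]]
0.055 [[311.8 157. ]]
```

View pics/w2.png

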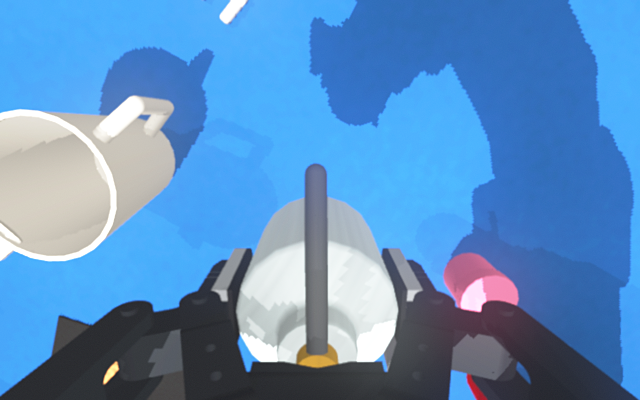

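The oiler is held squarely, with the lever tip at (316,165) against a predicted 157, and the knob near (316,355). That is within about 2 mm, so I'll carry it to the round pad.

```bash
python3 -m handwheel '[{"dx":-2.5,"dy":-2.8,"dz":0,"wx":0,"wy":0,"wz":0,"claw":20},{"dx":-3,"dy":-3.5,"dz":0,"wx":0,"wy":0,"wz":0,"claw":20},{"dx":-3.2,"dy":-3.65,"dz":0,"wx":0,"wy":0,"wz":0,"claw":20},{"dx":-3.2,"dy":-3.65,"dz":0,"wx":0,"wy":0,"wz":0,"claw":20},{"dx":-3.2,"dy":-3.65,"dz":0,"wx":0,"wy":0,"wz":0,"claw":20},{"dx":-3.2,"dy":-3.65,"dz":0,"wx":0,"wy":0,"wz":0,"claw":20},{"dx":-2.5,"dy":-2.9,"dz":0,"wx":0,"wy":0,"wz":0,"claw":20},{"dx":-1.5,"dy":-1.8,"dz":0,"wx":0,"wy":0,"wz":0,"claw":20}]' 40
python3 -m handwheel '[{"dx":0,"dy":0,"dz":0,"wx":0,"wy":0,"wz":0,"claw":20},{"dx":0,"dy":0,"dz":4,"wx":0,"wy":0,"wz":0,"claw":20},{"dx":0,"dy":0,"dz":4,"wx":0,"wy":0,"wz":0,"claw":20},{"dx":0,"dy":0,"dz":4,"wx":0,"wy":0,"wz":0,"claw":20},{"dx":0,"dy":0,"dz":2,"wx":0,"wy":0,"wz":0,"claw":20},{"dx":0,"dy":0,"dz":0,"wx":0,"wy":0,"wz":0,"claw":20}]' 40
python3 - <<'E'
from h import *
plan(.6627,-.0955,.027)
E
```

```text
clock: 7.12
position: [0.6621, -0.0937, 0.1966]
tool_rot: [3.14, 0.002, -1.068]
force: [0.2, -0.2, -2.9]
grip_width: 0.0552
finger_force: 43.5
clock: 7.88
position: [0.6614, -0.0968, 0.0573]
tool_rot: [3.14, 0.001, -1.071]
force: [0.8, -0.6, -3.0]
grip_width: 0.0549
finger_force: 43.5
{'dxyz_cm': [-0.05, -0.18, 3.03]} at [ 0.6614 -0.0968  0.0573] rot [ 3.140e+00  1.000e-03 -1.071e+00]
```

```bash
python3 -m handwheel '[{"dx":-0.05,"dy":-0.18,"dz":1.5,"wx":0,"wy":0,"wz":0,"claw":20},{"dx":0,"dy":0,"dz":1.0,"wx":0,"wy":0,"wz":0,"claw":20},{"dx":0,"dy":0,"dz":0.4,"wx":0,"wy":0,"wz":0,"claw":20},{"dx":0,"dy":0,"dz":0.2,"wx":0,"wy":0,"wz":0,"claw":20},{"dx":0,"dy":0,"dz":0,"wx":0,"wy":0,"wz":0,"claw":20},{"dx":0,"dy":0,"dz":0,"wx":0,"wy":0,"wz":0,"claw":20}]' 40
python3 - <<'E'
from h import *
plan(.6627,-.0955,.0245)
E
```

```text
clock: 8.62
position: [0.6637, -0.0946, 0.0276]
tool_rot: [-3.141, -0.0, -1.07]
force: [-1.5, -0.3, -2.8]
grip_width: 0.0547
finger_force: 43.5
{'dxyz_cm': [0.03, 0.13, 0.31]} at [ 0.6637 -0.0946  0.0276] rot [-3.141 -0.    -1.07 ]
```

```bash
python3 -m handwheel '[{"dx":0,"dy":0.1,"dz":0.15,"wx":0,"wy":0,"wz":0,"claw":20},{"dx":0,"dy":0,"dz":0.1,"wx":0,"wy":0,"wz":0,"claw":20},{"dx":0,"dy":0,"dz":0,"wx":0,"wy":0,"wz":0,"claw":20},{"dx":0,"dy":0,"dz":0,"wx":0,"wy":0,"wz":0,"claw":20}]' 40
python3 - <<'E'
from h import *
plan(.6627,-.0955,.0245)
E
```

```text
clock: 9.12
position: [0.6626, -0.0951, 0.0248]
tool_rot: [3.142, 0.0, -1.07]
force: [-0.9, -0.2, -0.4]
grip_width: 0.0548
finger_force: 43.7
{'dxyz_cm': [0.04, 0.01, 0.03]} at [ 0.6626 -0.0951  0.0248] rot [ 3.142  0.    -1.07 ]
```

```bash
python3 -m handwheel '[{"dx":0,"dy":0,"dz":0,"wx":0,"wy":0,"wz":0,"claw":75},{"dx":0,"dy":0,"dz":0,"wx":0,"wy":0,"wz":0,"claw":85},{"dx":0,"dy":0,"dz":0,"wx":0,"wy":0,"wz":0,"claw":100},{"dx":0,"dy":0,"dz":0,"wx":0,"wy":0,"wz":0,"claw":100},{"dx":0,"dy":0,"dz":-3,"wx":0,"wy":0,"wz":0,"claw":100},{"dx":0,"dy":0,"dz":-5,"wx":0,"wy":0,"wz":0,"claw":100},{"dx":0,"dy":0,"dz":-5,"wx":0,"wy":0,"wz":0,"claw":100},{"dx":0,"dy":0,"dz":-5,"wx":0,"wy":0,"wz":0,"claw":100}]' 40
python3 - <<'E'
from h import *
f=grab('wrist','w3')
for m in optics.masks_of('oiler','wrist'): print(m['p'],m['rect'])
print(proj(f,[[.6622,-.0946,.084],[.6622,-.0946,.005]]).round())
plan(.3633,-.2898,.2,.6)
E
```

```text
clock: 10.12
position: [0.6625, -0.095, 0.2065]
tool_rot: [-3.141, -0.0, -1.07]
force: [0.3, 0.3, 0.2]
grip_width: 0.0854
finger_force: 0.0
0.81 [283.1, 125.1, 65.3, 143.4]
[[315. 194.]
 [316. 173.]]
{'wz': np.float64(1.471), 'dxyz_cm': [35.85, 1.0, 1.05]} at [ 0.6649 -0.0957  0.2105] rot [-3.135 -0.004 -1.071]
```

View pics/w3.png

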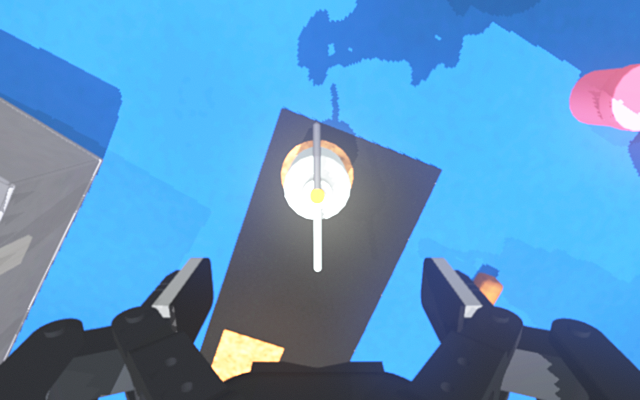

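The oiler stands centred on the round pad: its knob is at (317,195), and the visible rim of the pad is centred near x=318. Next is the pot.

```bash
python3 -m handwheel '[{"dx":0,"dy":0,"dz":0,"wx":0,"wy":0,"wz":-0.18,"claw":100},{"dx":0,"dy":0,"dz":0,"wx":0,"wy":0,"wz":-0.18,"claw":100}]' 40
python3 - <<'E'
from h import *
plan(.3633,-.2898,.2)
E
```

```text
clock: 10.48
position: [0.6625, -0.0948, 0.2046]
tool_rot: [3.142, 0.0, -0.704]
force: [-0.3, 0.1, -1.3]
grip_width: 0.0857
finger_force: 0.0
{'dxyz_cm': [-10.19, 34.23, 0.46]} at [ 0.6625 -0.0948  0.2046] rot [ 3.142  0.    -0.704]
```

```bash
python3 -m handwheel '[{"dx":-1.27,"dy":4.28,"dz":0,"wx":0,"wy":0,"wz":0,"claw":100},{"dx":-1.27,"dy":4.28,"dz":0,"wx":0,"wy":0,"wz":0,"claw":100},{"dx":-1.27,"dy":4.28,"dz":0,"wx":0,"wy":0,"wz":0,"claw":100},{"dx":-1.27,"dy":4.28,"dz":0,"wx":0,"wy":0,"wz":0,"claw":100},{"dx":-1.27,"dy":4.28,"dz":0,"wx":0,"wy":0,"wz":0,"claw":100},{"dx":-1.27,"dy":4.28,"dz":0,"wx":0,"wy":0,"wz":0,"claw":100},{"dx":-1.27,"dy":4.28,"dz":0,"wx":0,"wy":0,"wz":0,"claw":100},{"dx":-1.27,"dy":4.28,"dz":0,"wx":0,"wy":0,"wz":0,"claw":100}]' 40
python3 -m handwheel '[{"dx":0,"dy":0,"dz":0,"wx":0,"wy":0,"wz":0,"claw":100}]' 40
python3 - <<'E'
from h import *
plan(.3633,-.2898,.05)
f=grab('wrist','w4')
for m in optics.masks_of('pot','wrist'): 
    g=f['frame'][m['region']].mean(0).round(); print(m['p'],m['rect'],g)
print(proj(f,[[.3633,-.2898,.056],[.3633,-.2898,0]]).round())
E
```

```text
clock: 11.48
position: [0.361, -0.289, 0.2047]
tool_rot: [-3.142, -0.0, -0.71]
force: [0.4, -1.5, 0.4]
grip_width: 0.0857
finger_force: 0.0
clock: 11.6
position: [0.3598, -0.29, 0.2049]
tool_rot: [3.141, 0.0, -0.715]
force: [0.5, 0.2, -0.0]
grip_width: 0.0854
finger_force: 0.0
{'dxyz_cm': [0.25, -0.24, 15.49]} at [ 0.3598 -0.29    0.2049] rot [ 3.141  0.    -0.715]
0.92 [367.0, 218.9, 63.7, 72.8] [ 84.  44. 232.]
0.83 [195.8, 54.4, 69.7, 69.3] [249. 230. 253.]
0.65 [380.5, 69.7, 72.6, 72.7] [210. 167. 246.]
0.6 [281.5, 147.0, 62.1, 64.2] [249. 247. 247.]
[[312. 182.]
 [313. 169.]]
```

View pics/w4.png

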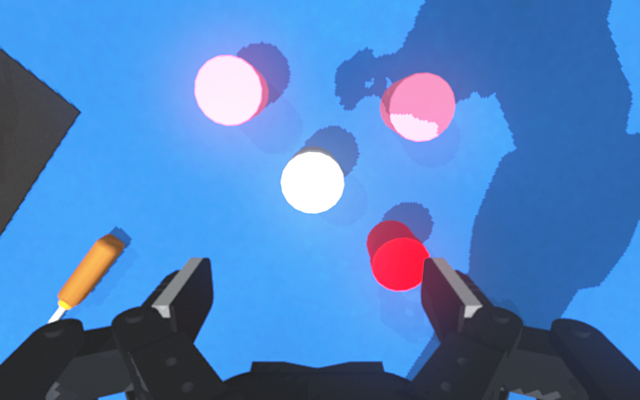

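The pot's white cap is at (312,182), exactly as predicted, and the neighbours are clear of the fingers. Descending.

```bash
python3 -m handwheel '[{"dx":0.2,"dy":-0.2,"dz":3,"wx":0,"wy":0,"wz":0,"claw":100},{"dx":0,"dy":0,"dz":4,"wx":0,"wy":0,"wz":0,"claw":100},{"dx":0,"dy":0,"dz":4,"wx":0,"wy":0,"wz":0,"claw":100},{"dx":0,"dy":0,"dz":4,"wx":0,"wy":0,"wz":0,"claw":100},{"dx":0,"dy":0,"dz":2.2,"wx":0,"wy":0,"wz":0,"claw":100},{"dx":0,"dy":0,"dz":1,"wx":0,"wy":0,"wz":0,"claw":100},{"dx":0,"dy":0,"dz":0,"wx":0,"wy":0,"wz":0,"claw":100}]' 30
python3 -m handwheel '[{"dx":0,"dy":0,"dz":0,"wx":0,"wy":0,"wz":0,"claw":50},{"dx":0,"dy":0,"dz":0,"wx":0,"wy":0,"wz":0,"claw":40},{"dx":0,"dy":0,"dz":0,"wx":0,"wy":0,"wz":0,"claw":30},{"dx":0,"dy":0,"dz":0,"wx":0,"wy":0,"wz":0,"claw":20},{"dx":0,"dy":0,"dz":0,"wx":0,"wy":0,"wz":0,"claw":20},{"dx":0,"dy":0,"dz":0,"wx":0,"wy":0,"wz":0,"claw":20}]' 30
python3 -m handwheel '[{"dx":0,"dy":0,"dz":-1,"wx":0,"wy":0,"wz":0,"claw":20},{"dx":0,"dy":0,"dz":-4,"wx":0,"wy":0,"wz":0,"claw":20},{"dx":0,"dy":0,"dz":-4,"wx":0,"wy":0,"wz":0,"claw":20},{"dx":0,"dy":0,"dz":-4,"wx":0,"wy":0,"wz":0,"claw":20},{"dx":0,"dy":0,"dz":-3,"wx":0,"wy":0,"wz":0,"claw":20},{"dx":0,"dy":0,"dz":0,"wx":0,"wy":0,"wz":0,"claw":20}]' 30
python3 - <<'E'
from h import *
plan(.6283,.1427,.19)
plan(.6283,.1427,.19,0.142)
s=monitor.observe(); f=grab('wrist')
for m in optics.masks_of('pot','wrist'): 
    g=f['frame'][m['region']].mean(0).round(); print(m['p'],m['rect'],g)
print(proj(f,[np.array(s['position'])+[0,0,.034]]).round())
E
```

```text
clock: 12.58
position: [0.3655, -0.2878, 0.0226]
tool_rot: [-3.142, 0.001, -0.71]
force: [0.2, 0.6, 0.4]
grip_width: 0.0857
finger_force: 0.0
clock: 13.32
position: [0.3657, -0.2884, 0.0237]
tool_rot: [-3.141, -0.001, -0.71]
force: [-1.1, 1.0, 9.9]
grip_width: 0.053
finger_force: 29.5
clock: 14.08
position: [0.366, -0.2886, 0.1852]
tool_rot: [-3.14, -0.004, -0.71]
force: [0.4, -0.1, -1.6]
grip_width: 0.0532
finger_force: 32.3
{'dxyz_cm': [-8.24, -49.81, -0.48]} at [ 0.366  -0.2886  0.1852] rot [-3.14  -0.004 -0.71 ]
{'wz': np.float64(-0.852), 'dxyz_cm': [32.07, -38.99, -0.48]} at [ 0.366  -0.2886  0.1852] rot [-3.14  -0.004 -0.71 ]
0.97 [191.9, 56.3, 81.0, 76.8] [238. 202. 250.]
0.79 [375.3, 231.7, 67.9, 58.8] [ 57.  39. 189.]
0.61 [241.5, 200.8, 148.2, 166.2] [187. 184. 183.]
[[313. 305.]]
```

```bash
python3 -m handwheel '[{"dx":-0.5,"dy":-3,"dz":0,"wx":0,"wy":0,"wz":0,"claw":20},{"dx":-0.8,"dy":-4.8,"dz":0,"wx":0,"wy":0,"wz":0,"claw":20},{"dx":-0.8,"dy":-5,"dz":0,"wx":0,"wy":0,"wz":0,"claw":20},{"dx":-0.8,"dy":-5,"dz":0,"wx":0,"wy":0,"wz":0,"claw":20},{"dx":-0.8,"dy":-5,"dz":0,"wx":0,"wy":0,"wz":0,"claw":20},{"dx":-0.8,"dy":-5,"dz":0,"wx":0,"wy":0,"wz":0,"claw":20},{"dx":-0.8,"dy":-5,"dz":0,"wx":0,"wy":0,"wz":0,"claw":20},{"dx":-0.8,"dy":-5,"dz":0,"wx":0,"wy":0,"wz":0,"claw":20}]' 30
python3 -m handwheel '[{"dx":-0.8,"dy":-5,"dz":0,"wx":0,"wy":0,"wz":0,"claw":20},{"dx":-0.8,"dy":-4,"dz":0,"wx":0,"wy":0,"wz":0,"claw":20},{"dx":-0.45,"dy":-3,"dz":0,"wx":0,"wy":0,"wz":0,"claw":20},{"dx":0,"dy":0,"dz":4,"wx":0,"wy":0,"wz":0,"claw":20},{"dx":0,"dy":0,"dz":4,"wx":0,"wy":0,"wz":0,"claw":20},{"dx":0,"dy":0,"dz":4,"wx":0,"wy":0,"wz":0,"claw":20},{"dx":0,"dy":0,"dz":0,"wx":0,"wy":0,"wz":0,"claw":20}]' 30
python3 - <<'E'
from h import *
plan(.6290,.1421,.0285)
E
```

```text
clock: 15.18
position: [0.5654, 0.0396, 0.1816]
tool_rot: [3.14, 0.001, -0.71]
force: [0.5, -0.7, -1.0]
grip_width: 0.0534
finger_force: 32.3
clock: 16.05
position: [0.6256, 0.1418, 0.0593]
tool_rot: [3.136, 0.004, -0.71]
force: [0.3, 1.0, -0.8]
grip_width: 0.0529
finger_force: 32.3
{'dxyz_cm': [0.24, -0.24, 3.08]} at [0.6256 0.1418 0.0593] rot [ 3.136  0.004 -0.71 ]
```

```bash
python3 -m handwheel '[{"dx":0.2,"dy":-0.2,"dz":1,"wx":0,"wy":0,"wz":0,"claw":20},{"dx":0,"dy":0,"dz":1,"wx":0,"wy":0,"wz":0,"claw":20},{"dx":0,"dy":0,"dz":0.5,"wx":0,"wy":0,"wz":0,"claw":20},{"dx":0,"dy":0,"dz":0.2,"wx":0,"wy":0,"wz":0,"claw":20},{"dx":0,"dy":0,"dz":0.1,"wx":0,"wy":0,"wz":0,"claw":20},{"dx":0,"dy":0,"dz":0,"wx":0,"wy":0,"wz":0,"claw":20},{"dx":0,"dy":0,"dz":0,"wx":0,"wy":0,"wz":0,"claw":20}]' 30
python3 - <<'E'
from h import *
plan(.6290,.1421,.0285)
print(monitor.observe()['force'])
E
```

```text
clock: 16.92
position: [0.631, 0.1428, 0.035]
tool_rot: [-3.141, -0.0, -0.71]
force: [-0.4, 0.1, -0.8]
grip_width: 0.0531
finger_force: 32.3
{'dxyz_cm': [-0.11, 0.18, 0.65]} at [0.631  0.1428 0.035 ] rot [-3.141 -0.    -0.71 ]
[-0.40690499  0.09382228 -0.83281621]
```

```bash
python3 -m handwheel '[{"dx":-0.1,"dy":0.15,"dz":0.3,"wx":0,"wy":0,"wz":0,"claw":20},{"dx":0,"dy":0,"dz":0.15,"wx":0,"wy":0,"wz":0,"claw":20},{"dx":0,"dy":0,"dz":0,"wx":0,"wy":0,"wz":0,"claw":20},{"dx":0,"dy":0,"dz":0,"wx":0,"wy":0,"wz":0,"claw":20}]' 30
python3 - <<'E'
from h import *
plan(.6290,.1421,.0285)
E
python3 -m handwheel '[{"dx":0,"dy":0,"dz":0.1,"wx":0,"wy":0,"wz":0,"claw":20},{"dx":0,"dy":0,"dz":0,"wx":0,"wy":0,"wz":0,"claw":20},{"dx":0,"dy":0,"dz":0,"wx":0,"wy":0,"wz":0,"claw":20}]' 30
```

```text
clock: 17.42
position: [0.6292, 0.1422, 0.0303]
tool_rot: [-3.142, -0.0, -0.71]
force: [0.8, -0.4, -1.1]
grip_width: 0.0533
finger_force: 32.3
{'dxyz_cm': [-0.01, 0.03, 0.18]} at [0.6292 0.1422 0.0303] rot [-3.142 -0.    -0.71 ]
clock: 17.8
position: [0.6292, 0.1423, 0.0293]
tool_rot: [-3.142, 0.0, -0.71]
force: [-0.7, 0.9, -1.4]
grip_width: 0.0531
finger_force: 32.3
```

```bash
python3 -m handwheel '[{"dx":0,"dy":0,"dz":0.1,"wx":0,"wy":0,"wz":0,"claw":20},{"dx":0,"dy":0,"dz":0.05,"wx":0,"wy":0,"wz":0,"claw":20},{"dx":0,"dy":0,"dz":0,"wx":0,"wy":0,"wz":0,"claw":20},{"dx":0,"dy":0,"dz":0,"wx":0,"wy":0,"wz":0,"claw":20}]' 30
```

```text
clock: 18.3
position: [0.6292, 0.1423, 0.0287]
tool_rot: [-3.141, 0.0, -0.71]
force: [-6.4, -1.0, 15.8]
grip_width: 0.0532
finger_force: 33.8
```

```bash
python3 -m handwheel '[{"dx":0,"dy":0,"dz":-0.05,"wx":0,"wy":0,"wz":0,"claw":20},{"dx":0,"dy":0,"dz":0,"wx":0,"wy":0,"wz":0,"claw":80},{"dx":0,"dy":0,"dz":0,"wx":0,"wy":0,"wz":0,"claw":100},{"dx":0,"dy":0,"dz":0,"wx":0,"wy":0,"wz":0,"claw":100},{"dx":0,"dy":0,"dz":-3,"wx":0,"wy":0,"wz":0,"claw":100},{"dx":0,"dy":0,"dz":-5,"wx":0,"wy":0,"wz":0,"claw":100},{"dx":0,"dy":0,"dz":-5,"wx":0,"wy":0,"wz":0,"claw":100},{"dx":0,"dy":0,"dz":-5,"wx":0,"wy":0,"wz":0,"claw":100}]' 30
python3 -m handwheel '[{"dx":0,"dy":0,"dz":0,"wx":0,"wy":0,"wz":0,"claw":100},{"dx":0,"dy":0,"dz":0,"wx":0,"wy":0,"wz":0,"claw":100}]' 30
python3 - <<'E'
from h import *
f=grab('wrist','w5')
for n in ['pot','pad_square']:
  for m in optics.masks_of(n,'wrist'): print(n,m['p'],m['rect'])
print(proj(f,[[.6283,.1427,.061],[.6283,.1427,.005]]).round())
plan(.3888,.2813,.2)
E
```

```text
clock: 19.3
position: [0.629, 0.1422, 0.2099]
tool_rot: [-3.142, 0.0, -0.71]
force: [0.3, -0.4, -0.3]
grip_width: 0.0854
finger_force: 0.0
clock: 19.55
position: [0.6289, 0.1423, 0.2078]
tool_rot: [3.141, 0.0, -0.71]
force: [-0.0, 0.4, -0.6]
grip_width: 0.0855
finger_force: 0.0
pot 0.73 [286.0, 148.9, 61.5, 67.3]
pad_square 0.76 [263.5, 124.4, 100.9, 98.4]
[[315. 186.]
 [315. 173.]]
{'dxyz_cm': [-27.26, 5.09, 0.7]} at [0.6286 0.1421 0.207 ] rot [ 3.14e+00  1.00e-03 -7.10e-01]
```

View pics/w5.png

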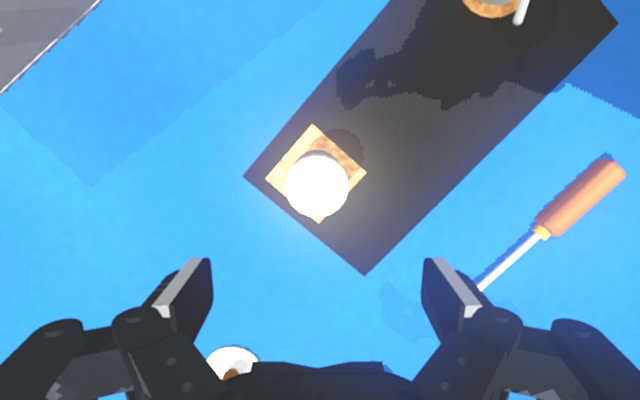

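The pot is on the square pad, its cap at (317,185) and the pad's centre at (314,174). Allowing for parallax it is about 1.5 mm off centre, which is fine. Next, the tin.

```bash
python3 -m handwheel '[{"dx":0,"dy":0,"dz":0,"wx":0,"wy":0,"wz":0.18,"claw":100},{"dx":0,"dy":0,"dz":0,"wx":0,"wy":0,"wz":0.18,"claw":100},{"dx":0,"dy":0,"dz":0,"wx":0,"wy":0,"wz":0.18,"claw":100},{"dx":0,"dy":0,"dz":0,"wx":0,"wy":0,"wz":0.18,"claw":100},{"dx":0,"dy":0,"dz":0,"wx":0,"wy":0,"wz":0,"claw":100}]' 30
python3 - <<'E'
from h import *
print(np.round(monitor.observe()['qpos'],2))
plan(.3888,.2813,.2)
E
```

```text
clock: 20.32
position: [0.6246, 0.1369, 0.1989]
tool_rot: [3.115, -0.001, -1.3]
force: [-0.5, -0.6, -0.3]
grip_width: 0.0852
finger_force: 0.0
[-0.9   0.87  1.08  1.6  -0.8   1.2  -2.52]
{'dxyz_cm': [-20.21, 18.86, -0.11]} at [0.6246 0.1369 0.1989] rot [ 3.115e+00 -1.000e-03 -1.300e+00]
```

Joint 7 has reached its range limit, so I'll turn the other way for the half-turn equivalent (yaw about +1.71).

```bash
python3 -m handwheel '[{"dx":0,"dy":0,"dz":0,"wx":0,"wy":0,"wz":-0.18,"claw":100},{"dx":0,"dy":0,"dz":0,"wx":0,"wy":0,"wz":-0.18,"claw":100},{"dx":0,"dy":0,"dz":0,"wx":0,"wy":0,"wz":-0.18,"claw":100},{"dx":0,"dy":0,"dz":0,"wx":0,"wy":0,"wz":-0.18,"claw":100},{"dx":0,"dy":0,"dz":0,"wx":0,"wy":0,"wz":-0.18,"claw":100},{"dx":0,"dy":0,"dz":0,"wx":0,"wy":0,"wz":-0.18,"claw":100},{"dx":0,"dy":0,"dz":0,"wx":0,"wy":0,"wz":-0.18,"claw":100},{"dx":0,"dy":0,"dz":0,"wx":0,"wy":0,"wz":-0.18,"claw":100}]' 30
python3 - <<'E'
from h import *
print(np.round(monitor.observe()['qpos'],2))
plan(.3888,.2813,.2)
E
```

```text
clock: 21.32
position: [0.6252, 0.1378, 0.2017]
tool_rot: [-3.14, 0.022, 0.15]
force: [0.0, -0.3, 0.4]
grip_width: 0.0853
finger_force: 0.0
[-0.74  0.7   0.71  1.59 -0.5   1.06 -1.31]
{'dxyz_cm': [-21.23, -17.72, 0.17]} at [0.6252 0.1378 0.2017] rot [-3.14   0.022  0.15 ]
```

```bash
python3 -m handwheel '[{"dx":0,"dy":0,"dz":0,"wx":0,"wy":0.022,"wz":0,"claw":100},{"dx":0,"dy":0,"dz":0,"wx":0,"wy":0,"wz":-0.18,"claw":100},{"dx":0,"dy":0,"dz":0,"wx":0,"wy":0,"wz":-0.18,"claw":100},{"dx":0,"dy":0,"dz":0,"wx":0,"wy":0,"wz":-0.18,"claw":100},{"dx":0,"dy":0,"dz":0,"wx":0,"wy":0,"wz":-0.18,"claw":100},{"dx":0,"dy":0,"dz":0,"wx":0,"wy":0,"wz":-0.18,"claw":100},{"dx":0,"dy":0,"dz":0,"wx":0,"wy":0,"wz":-0.18,"claw":100},{"dx":0,"dy":0,"dz":0,"wx":0,"wy":0,"wz":-0.18,"claw":100}]' 30
python3 -m handwheel '[{"dx":0,"dy":0,"dz":0,"wx":0,"wy":0,"wz":-0.18,"claw":100},{"dx":0,"dy":0,"dz":0,"wx":0,"wy":0,"wz":-0.12,"claw":100},{"dx":0,"dy":0,"dz":0,"wx":0,"wy":0,"wz":0,"claw":100}]' 30
cat >> h.py <<'E'
def level():
    from scipy.spatial.transform import Rotation as R
    r=R.from_euler('xyz',monitor.observe()['tool_rot']); v=r.inv().apply([0,0,-1]); w=np.cross([0,0,1],v); print('level wx,wy',w.round(4)[:2])
E
python3 - <<'E'
from h import *
print(np.round(monitor.observe()['qpos'],2)); level()
plan(.3888,.2813,.2)
E
```

```text
clock: 22.32
position: [0.6251, 0.1377, 0.2016]
tool_rot: [3.141, -0.001, 1.403]
force: [-0.2, -0.9, -0.6]
grip_width: 0.0852
finger_force: 0.0
clock: 22.7
position: [0.6251, 0.1375, 0.2016]
tool_rot: [3.141, -0.002, 1.697]
force: [-0.0, 0.3, 0.4]
grip_width: 0.0853
finger_force: 0.0
[-0.51  0.6   0.31  1.6  -0.21  0.98 -0.01]
level wx,wy [ 0.0002 -0.0015]
{'dxyz_cm': [17.23, -21.64, 0.16]} at [0.6251 0.1375 0.2016] rot [ 3.141e+00 -2.000e-03  1.697e+00]
```

```bash
python3 -m handwheel '[{"dx":2.2,"dy":-2.6,"dz":0,"wx":0,"wy":0,"wz":0,"claw":100},{"dx":3,"dy":-3.8,"dz":0,"wx":0,"wy":0,"wz":0,"claw":100},{"dx":3,"dy":-3.8,"dz":0,"wx":0,"wy":0,"wz":0,"claw":100},{"dx":3,"dy":-3.8,"dz":0,"wx":0,"wy":0,"wz":0,"claw":100},{"dx":3,"dy":-3.8,"dz":0,"wx":0,"wy":0,"wz":0,"claw":100},{"dx":3,"dy":-3.8,"dz":0,"wx":0,"wy":0,"wz":0,"claw":100},{"dx":0,"dy":0,"dz":0,"wx":0,"wy":0,"wz":0,"claw":100},{"dx":0,"dy":0,"dz":0,"wx":0,"wy":0,"wz":0,"claw":100}]' 40
python3 - <<'E'
from h import *
plan(.3888,.2813,.02); level()
f=grab('wrist','w6')
for n in ['tin','lid']:
  for m in optics.masks_of(n,'wrist'): print(n,m['p'],m['rect'])
print(proj(f,[[.3888,.2813,.048],[.3888,.2813,0],[.511,.3704,.034],[.511,.3704,0.002]]).round())
E
```

```text
clock: 23.7
position: [0.3892, 0.2803, 0.2019]
tool_rot: [-3.141, -0.001, 1.696]
force: [0.5, -0.7, -0.2]
grip_width: 0.0855
finger_force: 0.0
{'dxyz_cm': [0.1, -0.02, 18.19]} at [0.3892 0.2803 0.2019] rot [-3.141e+00 -1.000e-03  1.696e+00]
level wx,wy [-0.0006 -0.0015]
tin 0.59 [283.1, 138.5, 73.1, 72.8]
tin 0.57 [502.8, 302.0, 46.6, 27.5]
lid 0.83 [425.5, 51.5, 72.6, 75.0]
[[318. 182.]
 [318. 171.]
 [474.  94.]
 [459.  94.]]
```

View pics/w6.png

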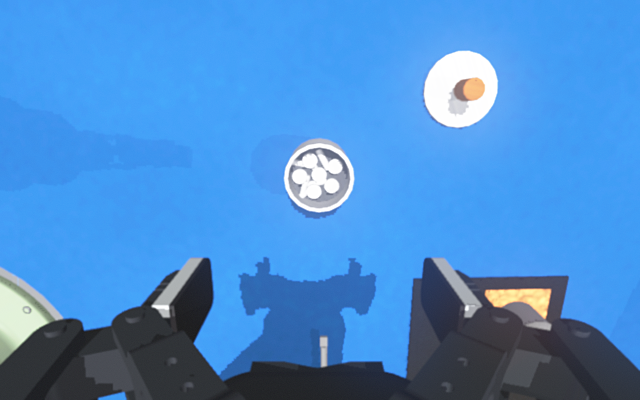

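The tin's rim is centred at (319,177), about 4 mm further along +x of the tool than estimated. The lid disc is at (462,89). Correcting and gripping the tin.

```bash
python3 - <<'E'
from h import *
f=grab('wrist'); print(toworld(f,[319,177.5],.048),toworld(f,[461.8,89],.003),toworld(f,[473.5,88.5],.034))
p=toworld(f,[319,177.5],.048)[0]; plan(p[0],p[1],.012)
E
python3 -m handwheel '[{"dx":0.2,"dy":0,"dz":3,"wx":0,"wy":0,"wz":0,"claw":100},{"dx":0.2,"dy":0,"dz":4,"wx":0,"wy":0,"wz":0,"claw":100},{"dx":0,"dy":0,"dz":4,"wx":0,"wy":0,"wz":0,"claw":100},{"dx":0,"dy":0,"dz":4,"wx":0,"wy":0,"wz":0,"claw":100},{"dx":0,"dy":0,"dz":2.5,"wx":0,"wy":0,"wz":0,"claw":100},{"dx":0,"dy":0,"dz":1.5,"wx":0,"wy":0,"wz":0,"claw":100},{"dx":0,"dy":0,"dz":0,"wx":0,"wy":0,"wz":0,"claw":100}]' 40
python3 -m handwheel '[{"dx":0,"dy":0,"dz":0,"wx":0,"wy":0,"wz":0,"claw":50},{"dx":0,"dy":0,"dz":0,"wx":0,"wy":0,"wz":0,"claw":40},{"dx":0,"dy":0,"dz":0,"wx":0,"wy":0,"wz":0,"claw":30},{"dx":0,"dy":0,"dz":0,"wx":0,"wy":0,"wz":0,"claw":30},{"dx":0,"dy":0,"dz":0,"wx":0,"wy":0,"wz":0,"claw":30}]' 40
```

```text
[[0.38969461 0.28438462 0.048     ]] [[0.51205106 0.37452992 0.003     ]] [[0.50983475 0.37379817 0.034     ]]
{'dxyz_cm': [0.47, 0.08, 18.95]} at [0.3895 0.2796 0.2015] rot [-3.140e+00 -1.000e-03  1.696e+00]
clock: 24.78
position: [0.388, 0.2837, 0.0111]
tool_rot: [-3.139, 0.0, 1.698]
force: [0.3, 0.5, 0.7]
grip_width: 0.0856
finger_force: 0.0
clock: 25.4
position: [0.3885, 0.2847, 0.0126]
tool_rot: [-3.141, -0.002, 1.699]
force: [-0.2, -1.9, 7.3]
grip_width: 0.058
finger_force: 42.2
```

```bash
python3 -m handwheel '[{"dx":0,"dy":0,"dz":-1,"wx":0,"wy":0,"wz":0,"claw":30},{"dx":0,"dy":0,"dz":-4,"wx":0,"wy":0,"wz":0,"claw":30},{"dx":0,"dy":0,"dz":-4,"wx":0,"wy":0,"wz":0,"claw":30},{"dx":0,"dy":0,"dz":-4,"wx":0,"wy":0,"wz":0,"claw":30},{"dx":0,"dy":0,"dz":-2,"wx":0,"wy":0,"wz":0,"claw":30},{"dx":0,"dy":0,"dz":0,"wx":0,"wy":0,"wz":0,"claw":30},{"dx":0,"dy":0,"dz":0,"wx":0,"wy":0,"wz":0,"claw":30}]' 40
python3 - <<'E'
from h import *
plan(.6453,.0240,.16); level()
E
```

```text
clock: 26.28
position: [0.3878, 0.284, 0.161]
tool_rot: [-3.139, -0.0, 1.699]
force: [0.8, -0.4, -4.9]
grip_width: 0.0579
finger_force: 45.9
{'dxyz_cm': [-29.08, 22.21, 0.1]} at [0.3878 0.284  0.161 ] rot [-3.139 -0.     1.699]
level wx,wy [-0.0026 -0.0005]
```

```bash
python3 -m handwheel '[{"dx":-2.3,"dy":1.8,"dz":0,"wx":0,"wy":0,"wz":0,"claw":30},{"dx":-3.8,"dy":2.9,"dz":0,"wx":0,"wy":0,"wz":0,"claw":30},{"dx":-3.8,"dy":2.9,"dz":0,"wx":0,"wy":0,"wz":0,"claw":30},{"dx":-4,"dy":3,"dz":0,"wx":0,"wy":0,"wz":0,"claw":30},{"dx":-4,"dy":3,"dz":0,"wx":0,"wy":0,"wz":0,"claw":30},{"dx":-4,"dy":3,"dz":0,"wx":0,"wy":0,"wz":0,"claw":30},{"dx":-3.8,"dy":2.9,"dz":0,"wx":0,"wy":0,"wz":0,"claw":30},{"dx":-3.4,"dy":2.7,"dz":0,"wx":0,"wy":0,"wz":0,"claw":30}]' 40
python3 -m handwheel '[{"dx":0,"dy":0,"dz":0,"wx":0,"wy":0,"wz":0,"claw":30},{"dx":0,"dy":0,"dz":4,"wx":0,"wy":0,"wz":0,"claw":30},{"dx":0,"dy":0,"dz":4,"wx":0,"wy":0,"wz":0,"claw":30},{"dx":0,"dy":0,"dz":3,"wx":0,"wy":0,"wz":0,"claw":30},{"dx":0,"dy":0,"dz":0,"wx":0,"wy":0,"wz":0,"claw":30},{"dx":0,"dy":0,"dz":0,"wx":0,"wy":0,"wz":0,"claw":30}]' 40
python3 - <<'E'
from h import *
plan(.6453,.0240,.0155); level()
E
```

```text
clock: 27.28
position: [0.6459, 0.0222, 0.1592]
tool_rot: [-3.137, -0.001, 1.698]
force: [1.0, 0.4, -3.7]
grip_width: 0.0578
finger_force: 45.8
clock: 28.02
position: [0.6456, 0.0241, 0.0516]
tool_rot: [-3.14, -0.001, 1.699]
force: [0.1, 0.4, -4.1]
grip_width: 0.0575
finger_force: 45.8
{'dxyz_cm': [-0.0, -0.03, 3.61]} at [0.6456 0.0241 0.0516] rot [-3.140e+00 -1.000e-03  1.699e+00]
level wx,wy [-0.0016 -0.0007]
```

```bash
python3 -m handwheel '[{"dx":0,"dy":0,"dz":1.5,"wx":0,"wy":0,"wz":0,"claw":30},{"dx":0,"dy":0,"dz":1,"wx":0,"wy":0,"wz":0,"claw":30},{"dx":0,"dy":0,"dz":0.6,"wx":0,"wy":0,"wz":0,"claw":30},{"dx":0,"dy":0,"dz":0.3,"wx":0,"wy":0,"wz":0,"claw":30},{"dx":0,"dy":0,"dz":0,"wx":0,"wy":0,"wz":0,"claw":30},{"dx":0,"dy":0,"dz":0,"wx":0,"wy":0,"wz":0,"claw":30}]' 40
python3 -m handwheel '[{"dx":0,"dy":0,"dz":0.1,"wx":0,"wy":0,"wz":0,"claw":30},{"dx":0,"dy":0,"dz":0,"wx":0,"wy":0,"wz":0,"claw":30},{"dx":0,"dy":0,"dz":0,"wx":0,"wy":0,"wz":0,"claw":30}]' 40
python3 - <<'E'
from h import *
plan(.6453,.0240,.0155); level()
E
```

```text
clock: 28.78
position: [0.6455, 0.024, 0.0172]
tool_rot: [-3.14, -0.001, 1.699]
force: [0.1, 0.8, -3.4]
grip_width: 0.058
finger_force: 46.1
clock: 29.15
position: [0.6453, 0.024, 0.016]
tool_rot: [-3.14, -0.001, 1.699]
force: [0.2, 0.0, -3.9]
grip_width: 0.0576
finger_force: 46.1
{'dxyz_cm': [0.0, 0.0, 0.05]} at [0.6453 0.024  0.016 ] rot [-3.140e+00 -1.000e-03  1.699e+00]
level wx,wy [-0.0019 -0.0007]
```

```bash
python3 -m handwheel '[{"dx":0,"dy":0,"dz":0.07,"wx":0,"wy":0,"wz":0,"claw":30},{"dx":0,"dy":0,"dz":0,"wx":0,"wy":0,"wz":0,"claw":30},{"dx":0,"dy":0,"dz":0,"wx":0,"wy":0,"wz":0,"claw":30}]' 40
python3 -m handwheel '[{"dx":0,"dy":0,"dz":0,"wx":0,"wy":0,"wz":0,"claw":85},{"dx":0,"dy":0,"dz":0,"wx":0,"wy":0,"wz":0,"claw":100},{"dx":0,"dy":0,"dz":0,"wx":0,"wy":0,"wz":0,"claw":100},{"dx":0,"dy":0,"dz":-3,"wx":0,"wy":0,"wz":0,"claw":100},{"dx":0,"dy":0,"dz":-5,"wx":0,"wy":0,"wz":0,"claw":100},{"dx":0,"dy":0,"dz":-5,"wx":0,"wy":0,"wz":0,"claw":100},{"dx":0,"dy":0,"dz":-5,"wx":0,"wy":0,"wz":0,"claw":100},{"dx":0,"dy":0,"dz":0,"wx":0,"wy":0,"wz":0,"claw":100}]' 30
python3 -m handwheel '[{"dx":0,"dy":0,"dz":0,"wx":0,"wy":0,"wz":0,"claw":100},{"dx":0,"dy":0,"dz":0,"wx":0,"wy":0,"wz":0,"claw":100}]' 30
python3 - <<'E'
from h import *
f=grab('wrist','w7')
for n in ['tin','pad_round','pad_square','pot','oiler']:
  for m in optics.masks_of(n,'wrist')[:2]: print(n,m['p'],m['rect'])
print(proj(f,[[.6453,.0240,.051],[.6453,.024,.003],[.6622,-.0946,.005],[.6283,.1427,.005]]).round(1))
plan(.511,.374,.12); level()
E
```

```text
clock: 29.52
position: [0.6454, 0.0239, 0.0157]
tool_rot: [-3.14, -0.001, 1.699]
force: [-4.1, 0.9, 5.6]
grip_width: 0.0579
finger_force: 47.0
clock: 30.52
position: [0.6474, 0.0238, 0.1991]
tool_rot: [3.137, -0.001, 1.699]
force: [0.2, -0.5, -0.8]
grip_width: 0.0856
finger_force: 0.0
clock: 30.78
position: [0.6451, 0.0239, 0.1939]
tool_rot: [-3.138, -0.001, 1.699]
force: [-0.0, -0.4, 0.9]
grip_width: 0.0851
finger_force: 0.0
tin 0.56 [280.2, 146.5, 74.7, 74.3]
pad_round 0.87 [283.6, 255.6, 69.0, 42.1]
pad_square 0.97 [274.0, 0.0, 82.6, 81.0]
pot 0.88 [282.5, 0.0, 69.1, 66.2]
pot 0.47 [113.0, 392.8, 16.0, 7.2]
oiler 0.72 [285.1, 263.9, 65.8, 101.4]
[[318.9 185.7]
 [318.8 174. ]
 [320.2 286.2]
 [317.   39. ]]
{'dxyz_cm': [36.45, -8.87, 7.48]} at [0.6455 0.0239 0.1948] rot [-3.139e+00 -1.000e-03  1.699e+00]
level wx,wy [-0.0025 -0.0007]
```

View pics/w7.png

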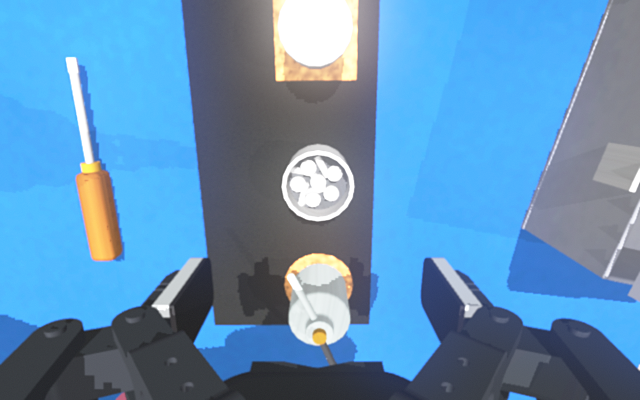

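The tin is at (318,184), against a target of (319,186), so within about 1.5 mm. Pot and oiler look centred. Next, the lid.

```bash
python3 -m handwheel '[{"dx":3,"dy":-0.8,"dz":0,"wx":0,"wy":0,"wz":0,"claw":100},{"dx":4.8,"dy":-1.2,"dz":0,"wx":0,"wy":0,"wz":0,"claw":100},{"dx":4.8,"dy":-1.2,"dz":0,"wx":0,"wy":0,"wz":0,"claw":100},{"dx":4.8,"dy":-1.2,"dz":0,"wx":0,"wy":0,"wz":0,"claw":100},{"dx":4.8,"dy":-1.2,"dz":0,"wx":0,"wy":0,"wz":0,"claw":100},{"dx":4.8,"dy":-1.2,"dz":0,"wx":0,"wy":0,"wz":0,"claw":80},{"dx":4.8,"dy":-1.1,"dz":0,"wx":0,"wy":0,"wz":0,"claw":70},{"dx":4.6,"dy":-1,"dz":0,"wx":0,"wy":0,"wz":0,"claw":60}]' 30
python3 -m handwheel '[{"dx":0,"dy":0,"dz":2.5,"wx":0,"wy":0,"wz":0,"claw":60},{"dx":0,"dy":0,"dz":2.5,"wx":0,"wy":0,"wz":0,"claw":60},{"dx":0,"dy":0,"dz":0,"wx":0,"wy":0,"wz":0,"claw":60},{"dx":0,"dy":0,"dz":0,"wx":0,"wy":0,"wz":0,"claw":60}]' 30
python3 - <<'E'
from h import *
print(np.round(monitor.observe()['qpos'],2))
f=grab('wrist','w8')
print(proj(f,[[.511,.374,.034],[.511,.374,0.004]]).round(1))
for m in optics.masks_of('lid','wrist')[:2]:
    r=m['rect']; c=toworld(f,[r[0]+r[2]/2,r[1]+r[3]/2],.003)[0]; print(m['p'],r,c.round(4))
plan(.511,.374,.008); level()
E
```

```text
clock: 32.08
position: [0.5101, 0.3751, 0.1957]
tool_rot: [-3.14, -0.001, 1.699]
force: [0.6, -0.4, 0.2]
grip_width: 0.0511
finger_force: 0.0
clock: 32.58
position: [0.5113, 0.3736, 0.1465]
tool_rot: [-3.14, -0.001, 1.699]
force: [0.5, 0.4, 0.4]
grip_width: 0.0513
finger_force: 0.0
[-0.91  0.65  0.28  1.66 -0.22  0.86 -0.41]
[[318.1 194.8]
 [318.  185.5]]
0.79 [280.2, 143.1, 76.7, 79.4] [0.5112 0.3761 0.003 ]
{'dxyz_cm': [0.03, -0.03, 13.88]} at [0.5113 0.3738 0.1468] rot [-3.141e+00 -2.000e-03  1.699e+00]
level wx,wy [-0.0007 -0.0016]
```

View pics/w8.png

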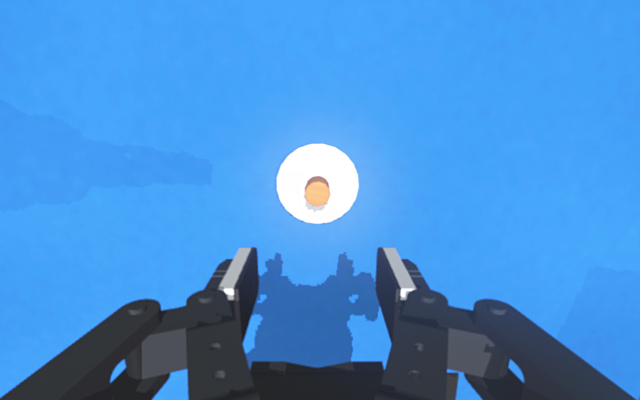

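The lid is at (318,183) with its knob at (317,193), 1.5 mm along +x from the estimate. Descending onto the knob.

```bash
python3 -m handwheel '[{"dx":0.15,"dy":0,"dz":3,"wx":0,"wy":0,"wz":0,"claw":60},{"dx":0,"dy":0,"dz":4,"wx":0,"wy":0,"wz":0,"claw":60},{"dx":0,"dy":0,"dz":3.5,"wx":0,"wy":0,"wz":0,"claw":60},{"dx":0,"dy":0,"dz":2.2,"wx":0,"wy":0,"wz":0,"claw":60},{"dx":0,"dy":0,"dz":1,"wx":0,"wy":0,"wz":0,"claw":60},{"dx":0,"dy":0,"dz":0,"wx":0,"wy":0,"wz":0,"claw":60},{"dx":0,"dy":0,"dz":0,"wx":0,"wy":0,"wz":0,"claw":60}]' 25
python3 -m handwheel '[{"dx":0,"dy":0,"dz":0,"wx":0,"wy":0,"wz":0,"claw":30},{"dx":0,"dy":0,"dz":0,"wx":0,"wy":0,"wz":0,"claw":10},{"dx":0,"dy":0,"dz":0,"wx":0,"wy":0,"wz":0,"claw":5},{"dx":0,"dy":0,"dz":0,"wx":0,"wy":0,"wz":0,"claw":5},{"dx":0,"dy":0,"dz":0,"wx":0,"wy":0,"wz":0,"claw":5}]' 25
```

```text
clock: 33.55
position: [0.5109, 0.3755, 0.0098]
tool_rot: [-3.141, -0.002, 1.699]
force: [-0.2, -1.2, 0.5]
grip_width: 0.0511
finger_force: 0.0
clock: 34.17
position: [0.5106, 0.3754, 0.0093]
tool_rot: [-3.14, -0.001, 1.699]
force: [-0.7, -0.9, 7.6]
grip_width: 0.0191
finger_force: 24.2
```

```bash
python3 -m handwheel '[{"dx":0,"dy":0,"dz":-1,"wx":0,"wy":0,"wz":0,"claw":5},{"dx":0,"dy":0,"dz":-4,"wx":0,"wy":0,"wz":0,"claw":5},{"dx":0,"dy":0,"dz":-4,"wx":0,"wy":0,"wz":0,"claw":5},{"dx":0,"dy":0,"dz":-4,"wx":0,"wy":0,"wz":0,"claw":5},{"dx":0,"dy":0,"dz":-3,"wx":0,"wy":0,"wz":0,"claw":5},{"dx":0,"dy":0,"dz":0,"wx":0,"wy":0,"wz":0,"claw":5},{"dx":0,"dy":0,"dz":0,"wx":0,"wy":0,"wz":0,"claw":5}]' 25
python3 - <<'E'
from h import *
plan(.645,.025,.17); level()
E
```

```text
clock: 35.05
position: [0.5103, 0.3749, 0.1685]
tool_rot: [-3.139, -0.001, 1.699]
force: [1.2, 1.2, -0.9]
grip_width: 0.0189
finger_force: 24.6
{'dxyz_cm': [-36.43, 8.89, -0.15]} at [0.5103 0.3749 0.1685] rot [-3.139e+00 -1.000e-03  1.699e+00]
level wx,wy [-0.0023 -0.0006]
```

```bash
python3 -m handwheel '[{"dx":-2.8,"dy":0.7,"dz":0,"wx":0,"wy":0,"wz":0,"claw":5},{"dx":-4.8,"dy":1.2,"dz":0,"wx":0,"wy":0,"wz":0,"claw":5},{"dx":-4.8,"dy":1.2,"dz":0,"wx":0,"wy":0,"wz":0,"claw":5},{"dx":-4.8,"dy":1.2,"dz":0,"wx":0,"wy":0,"wz":0,"claw":5},{"dx":-4.8,"dy":1.2,"dz":0,"wx":0,"wy":0,"wz":0,"claw":5},{"dx":-4.8,"dy":1.1,"dz":0,"wx":0,"wy":0,"wz":0,"claw":5},{"dx":-4.8,"dy":1.1,"dz":0,"wx":0,"wy":0,"wz":0,"claw":5},{"dx":-4.8,"dy":1.2,"dz":0,"wx":0,"wy":0,"wz":0,"claw":5}]' 25
python3 -m handwheel '[{"dx":0,"dy":0,"dz":0,"wx":0,"wy":0,"wz":0,"claw":5},{"dx":0,"dy":0,"dz":4,"wx":0,"wy":0,"wz":0,"claw":5},{"dx":0,"dy":0,"dz":4,"wx":0,"wy":0,"wz":0,"claw":5},{"dx":0,"dy":0,"dz":1,"wx":0,"wy":0,"wz":0,"claw":5},{"dx":0,"dy":0,"dz":0,"wx":0,"wy":0,"wz":0,"claw":5},{"dx":0,"dy":0,"dz":0,"wx":0,"wy":0,"wz":0,"claw":5}]' 25
python3 - <<'E'
from h import *
plan(.645,.025,.0605); level()
E
```

```text
clock: 36.05
position: [0.6453, 0.0238, 0.1672]
tool_rot: [-3.138, -0.001, 1.699]
force: [0.8, 0.6, -1.2]
grip_width: 0.0191
finger_force: 24.6
clock: 36.8
position: [0.646, 0.0256, 0.0797]
tool_rot: [-3.142, -0.001, 1.699]
force: [0.6, 0.2, -0.1]
grip_width: 0.0191
finger_force: 24.6
{'dxyz_cm': [-0.04, -0.11, 1.92]} at [0.646  0.0256 0.0797] rot [-3.142e+00 -1.000e-03  1.699e+00]
level wx,wy [-0.0001 -0.0007]
```

```bash
python3 -m handwheel '[{"dx":0,"dy":-0.1,"dz":1,"wx":0,"wy":0,"wz":0,"claw":5},{"dx":0,"dy":0,"dz":0.5,"wx":0,"wy":0,"wz":0,"claw":5},{"dx":0,"dy":0,"dz":0.2,"wx":0,"wy":0,"wz":0,"claw":5},{"dx":0,"dy":0,"dz":0.1,"wx":0,"wy":0,"wz":0,"claw":5},{"dx":0,"dy":0,"dz":0,"wx":0,"wy":0,"wz":0,"claw":5},{"dx":0,"dy":0,"dz":0,"wx":0,"wy":0,"wz":0,"claw":5}]' 25
python3 -m handwheel '[{"dx":0,"dy":0,"dz":0.08,"wx":0,"wy":0,"wz":0,"claw":5},{"dx":0,"dy":0,"dz":0,"wx":0,"wy":0,"wz":0,"claw":5},{"dx":0,"dy":0,"dz":0,"wx":0,"wy":0,"wz":0,"claw":5}]' 25
python3 - <<'E'
from h import *
plan(.645,.025,.0605); level()
E
```

```text
clock: 37.55
position: [0.6443, 0.0253, 0.0604]
tool_rot: [-3.14, -0.001, 1.699]
force: [-1.0, -0.5, 1.9]
grip_width: 0.0189
finger_force: 24.7
clock: 37.92
position: [0.6444, 0.0253, 0.0603]
tool_rot: [-3.14, -0.001, 1.699]
force: [-5.0, 0.4, 13.5]
grip_width: 0.0186
finger_force: 26.1
{'dxyz_cm': [-0.03, 0.06, -0.02]} at [0.6444 0.0253 0.0603] rot [-3.140e+00 -1.000e-03  1.699e+00]
level wx,wy [-0.0014 -0.0009]
```

```bash
python3 -m handwheel '[{"dx":0,"dy":0,"dz":-0.08,"wx":0,"wy":0,"wz":0,"claw":5},{"dx":0,"dy":0,"dz":0,"wx":0,"wy":0,"wz":0,"claw":40},{"dx":0,"dy":0,"dz":0,"wx":0,"wy":0,"wz":0,"claw":60},{"dx":0,"dy":0,"dz":0,"wx":0,"wy":0,"wz":0,"claw":60},{"dx":0,"dy":0,"dz":-3,"wx":0,"wy":0,"wz":0,"claw":60},{"dx":0,"dy":0,"dz":-5,"wx":0,"wy":0,"wz":0,"claw":60},{"dx":0,"dy":0,"dz":-5,"wx":0,"wy":0,"wz":0,"claw":60},{"dx":0,"dy":0,"dz":-1,"wx":0,"wy":0,"wz":0,"claw":60}]' 25
python3 -m handwheel '[{"dx":0,"dy":0,"dz":0,"wx":0,"wy":0,"wz":0,"claw":60},{"dx":0,"dy":0,"dz":0,"wx":0,"wy":0,"wz":0,"claw":60}]' 25
python3 - <<'E'
from h import *
f=grab('wrist','w9')
print(proj(f,[[.6453,.024,.055],[.6453,.024,.085],[.6453,.024,.003],[.6622,-.0946,.005],[.6283,.1427,.005]]).round(1))
for n in ['lid','tin','screwdriver']:
  for m in optics.masks_of(n,'wrist')[:2]: print(n,m['p'],m['rect'])
h=toworld(f,[[0,0]],.024)
plan(.44,-.05,.2); level()
E
```

```text
clock: 38.92
position: [0.6458, 0.0251, 0.2035]
tool_rot: [3.139, -0.001, 1.699]
force: [-0.3, 0.6, -0.1]
grip_width: 0.0511
finger_force: 0.0
clock: 39.17
position: [0.6439, 0.0253, 0.1987]
tool_rot: [-3.138, -0.001, 1.699]
force: [0.2, 0.5, -0.5]
grip_width: 0.0513
finger_force: 0.0
[[320.2 187.3]
 [320.5 196.8]
 [319.9 174.6]
 [321.2 285.3]
 [318.2  41.8]]
lid 0.67 [282.8, 146.7, 76.1, 77.5]
screwdriver 0.71 [72.9, 57.9, 55.2, 202.6]
{'dxyz_cm': [-4.85, -21.21, -0.07]} at [0.6441 0.0252 0.1993] rot [-3.138e+00 -1.000e-03  1.699e+00]
level wx,wy [-0.0033 -0.0006]
```

View pics/w9.png

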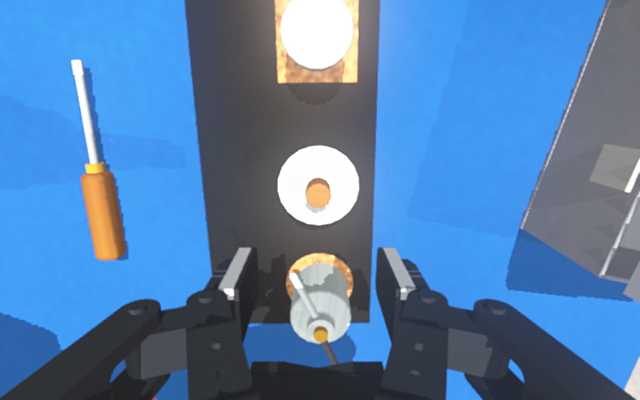

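The lid sits centred on the tin, its disc at (318,184.5) and knob at (318,193). The screwdriver's tip is at (77,61) and its handle end at (110,258).

```bash
python3 - <<'E'
from h import *
f=grab('wrist')
m=optics.masks_of('screwdriver','wrist')[0]['region']
ys,xs=np.nonzero(m)
def mid(r): 
    x=xs[ys==r]; return [x.mean(),r]
hd=toworld(f,[mid(190),mid(245)],.015); bl=toworld(f,[mid(70),mid(150)],.012)
te=toworld(f,mid(ys.min()+1),.012)[0]; he=toworld(f,mid(ys.max()-1),.015)[0]
print('hd',hd[:,:2].round(4),'bl',bl[:,:2].round(4)); print('ends',te.round(4),he.round(4))
a=te-he; L=np.linalg.norm(a); u=a/L; o=(te+he)/2
print('L',L,'yaw',np.arctan2(u[1],u[0]),'origin',o.round(4)); 
pts=np.r_[bl,hd][:,:2]; v=np.linalg.svd(pts-pts.mean(0))[2][0]; v*=np.sign(v[1]); yw=np.arctan2(v[1],v[0]); print('fit yaw',yw)
g=o-.028*u; print('grasp',g.round(4)); plan(g[0],g[1],.2,yw)
E
```

```text
hd [[ 0.4362 -0.0157]
 [ 0.4429 -0.0727]] bl [[0.419  0.0927]
 [0.4288 0.0219]]
ends [0.4181 0.101  0.012 ] [ 0.4402 -0.0886  0.015 ]
L 0.1909459366041118 yaw 1.6869615247581289 origin [0.4292 0.0062 0.0135]
fit yaw 1.7168430163001007
grasp [ 0.4324 -0.0216  0.0139]
{'wz': np.float64(-0.018), 'dxyz_cm': [-1.55, -21.65, -0.03]} at [0.6443 0.0252 0.1997] rot [-3.139e+00 -1.000e-03  1.699e+00]
```

```bash
python3 -m handwheel '[{"dx":-0.2,"dy":-3,"dz":0,"wx":0,"wy":0,"wz":-0.012,"claw":60},{"dx":-0.2,"dy":-4.5,"dz":0,"wx":0,"wy":0,"wz":0,"claw":60},{"dx":-0.3,"dy":-5,"dz":0,"wx":0,"wy":0,"wz":0,"claw":60},{"dx":-0.3,"dy":-5,"dz":0,"wx":0,"wy":0,"wz":0,"claw":60},{"dx":-0.4,"dy":-4.1,"dz":2,"wx":0,"wy":0,"wz":0,"claw":60},{"dx":0,"dy":0,"dz":3,"wx":0,"wy":0,"wz":0,"claw":60},{"dx":0,"dy":0,"dz":0,"wx":0,"wy":0,"wz":0,"claw":60},{"dx":0,"dy":0,"dz":0,"wx":0,"wy":0,"wz":0,"claw":60}]' 25
python3 - <<'E'
from h import *
f=grab('wrist','w10')
m=optics.masks_of('screwdriver','wrist')[0]; print(m['p'],m['rect'])
ys,xs=np.nonzero(m['region'])
mid=lambda r:[xs[ys==r].mean(),r]
t,b=ys.min(),ys.max()
te=toworld(f,mid(t+1),.012)[0]; he=toworld(f,mid(b-1),.020)[0]
hw=toworld(f,[mid(r) for r in range(int(b-(b-t)*.4),b-5,6)],.020); v=np.polyfit(hw[:,1],hw[:,0],1); print('handle yaw',np.arctan2(1,v[0]))
a=te-he; print('L',np.linalg.norm(a),'yaw',np.arctan2(a[1],a[0]),te[:2].round(4),he[:2].round(4),'o',((te+he)/2)[:2].round(4))
plan(.4325,-.022,.006); level()
E
```

```text
clock: 40.48
position: [0.4331, -0.0184, 0.1513]
tool_rot: [-3.14, -0.001, 1.711]
force: [0.7, 0.4, 0.1]
grip_width: 0.0513
finger_force: 0.0
0.61 [303.3, 27.9, 30.7, 238.3]
handle yaw 1.706436505564893
L 0.18757932197153515 yaw 1.7082090822295601 [0.4182 0.1005] [ 0.4439 -0.0852] o [0.4311 0.0076]
{'dxyz_cm': [-0.35, -0.11, 14.54]} at [ 0.4331 -0.0183  0.1514] rot [-3.141e+00 -1.000e-03  1.711e+00]
level wx,wy [-0.0008 -0.0007]
```

View pics/w10.png

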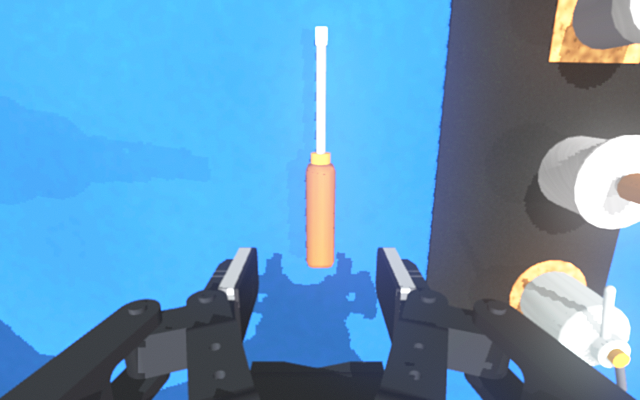

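The screwdriver lies along the tool's x axis (handle x≈320, y 155–267; tip at (321,28)), centred between the fingers. Descending to grip it.

```bash
python3 -m handwheel '[{"dx":0,"dy":0,"dz":3,"wx":0,"wy":0,"wz":0,"claw":60},{"dx":0,"dy":0,"dz":4,"wx":0,"wy":0,"wz":0,"claw":60},{"dx":0,"dy":0,"dz":3.5,"wx":0,"wy":0,"wz":0,"claw":60},{"dx":0,"dy":0,"dz":2.5,"wx":0,"wy":0,"wz":0,"claw":60},{"dx":0,"dy":0,"dz":1.5,"wx":0,"wy":0,"wz":0,"claw":60},{"dx":0,"dy":0,"dz":0,"wx":0,"wy":0,"wz":0,"claw":60},{"dx":0,"dy":0,"dz":0,"wx":0,"wy":0,"wz":0,"claw":60}]' 30
python3 -m handwheel '[{"dx":0,"dy":0,"dz":0,"wx":0,"wy":0,"wz":0,"claw":35},{"dx":0,"dy":0,"dz":0,"wx":0,"wy":0,"wz":0,"claw":20},{"dx":0,"dy":0,"dz":0,"wx":0,"wy":0,"wz":0,"claw":10},{"dx":0,"dy":0,"dz":0,"wx":0,"wy":0,"wz":0,"claw":10},{"dx":0,"dy":0,"dz":0,"wx":0,"wy":0,"wz":0,"claw":10}]' 30
python3 -m handwheel '[{"dx":0,"dy":0,"dz":-1,"wx":0,"wy":0,"wz":0,"claw":10},{"dx":0,"dy":0,"dz":-3,"wx":0,"wy":0,"wz":0,"claw":10},{"dx":0,"dy":0,"dz":-3,"wx":0,"wy":0,"wz":0,"claw":10},{"dx":0,"dy":0,"dz":-1,"wx":0,"wy":0,"wz":0,"claw":10},{"dx":0,"dy":0,"dz":0,"wx":0,"wy":0,"wz":0,"claw":10},{"dx":0,"dy":0,"dz":0,"wx":0,"wy":0,"wz":0,"claw":10}]' 30
python3 - <<'E'
from h import *
ps=.142; mid=np.array([.6451,.0248]); ex=np.array([np.cos(ps),np.sin(ps)]); ey=np.array([-ex[1],ex[0]])
o=mid-.080*ex; t=o-.0257*ey; print('origin target',o,'tcp',t)
plan(t[0],t[1],.0365,ps+np.pi/2); level()
E
```

```text
clock: 41.45
position: [0.4326, -0.0183, 0.0064]
tool_rot: [-3.141, -0.001, 1.711]
force: [-0.1, -0.3, 0.0]
grip_width: 0.0513
finger_force: 0.0
clock: 42.08
position: [0.4326, -0.0182, 0.0063]
tool_rot: [-3.141, -0.001, 1.711]
force: [-0.8, -0.1, 12.1]
grip_width: 0.023
finger_force: 29.5
clock: 42.82
position: [0.4319, -0.0183, 0.085]
tool_rot: [-3.139, -0.001, 1.711]
force: [-0.1, -1.0, -1.0]
grip_width: 0.0234
finger_force: 30.5
origin target [0.56590521 0.01347814] tcp [ 0.56954235 -0.01196319]
{'wz': np.float64(-0.002), 'dxyz_cm': [-1.32, 13.72, 4.85]} at [ 0.4319 -0.0183  0.085 ] rot [-3.139e+00 -1.000e-03  1.711e+00]
level wx,wy [-0.0028 -0.0008]
```

```bash
python3 -m handwheel '[{"dx":-0.2,"dy":2.2,"dz":0,"wx":0,"wy":0,"wz":0,"claw":10},{"dx":-0.3,"dy":3.5,"dz":0,"wx":0,"wy":0,"wz":0,"claw":10},{"dx":-0.4,"dy":4,"dz":0,"wx":0,"wy":0,"wz":0,"claw":10},{"dx":-0.4,"dy":3.5,"dz":0,"wx":0,"wy":0,"wz":0,"claw":10},{"dx":0,"dy":0,"dz":2,"wx":0,"wy":0,"wz":0,"claw":10},{"dx":0,"dy":0,"dz":2.8,"wx":0,"wy":0,"wz":0,"claw":10},{"dx":0,"dy":0,"dz":0,"wx":0,"wy":0,"wz":0,"claw":10},{"dx":0,"dy":0,"dz":0,"wx":0,"wy":0,"wz":0,"claw":10}]' 30
python3 - <<'E'
from h import *
plan(.5646,-.0127,.0095,1.713); level()
f=grab('wrist'); m=optics.masks_of('screwdriver','wrist')[0]; print(m['p'],m['rect'])
ys,xs=np.nonzero(m['region']); p=monitor.observe()['position']
r=ys.min()+1; te=toworld(f,[xs[ys==r].mean(),r],p[2]+.006)[0]; print('tip',te.round(4),'tip-tcp',np.linalg.norm(te[:2]-p[:2]))
E
```

```text
clock: 43.82
position: [0.5646, -0.013, 0.0375]
tool_rot: [-3.139, -0.001, 1.711]
force: [-0.2, 0.1, -1.2]
grip_width: 0.0233
finger_force: 30.4
{'wz': np.float64(-0.002), 'dxyz_cm': [0.03, 0.0, 2.8]} at [ 0.5646 -0.013   0.0375] rot [-3.139e+00 -1.000e-03  1.711e+00]
level wx,wy [-0.0023 -0.0007]
0.79 [285.5, 1.1, 59.5, 364.7]
tip [0.5488 0.088  0.0442] tip-tcp 0.10212536342538232
```

```bash
python3 -m handwheel '[{"dx":0,"dy":0,"dz":1.5,"wx":0,"wy":0,"wz":0,"claw":10},{"dx":0,"dy":0,"dz":0.8,"wx":0,"wy":0,"wz":0,"claw":10},{"dx":0,"dy":0,"dz":0.3,"wx":0,"wy":0,"wz":0,"claw":10},{"dx":0,"dy":0,"dz":0.1,"wx":0,"wy":0,"wz":0,"claw":10},{"dx":0,"dy":0,"dz":0,"wx":0,"wy":0,"wz":0,"claw":10},{"dx":0,"dy":0,"dz":0,"wx":0,"wy":0,"wz":0,"claw":10}]' 30
python3 -m handwheel '[{"dx":0,"dy":0,"dz":0.08,"wx":0,"wy":0,"wz":0,"claw":10},{"dx":0,"dy":0,"dz":0,"wx":0,"wy":0,"wz":0,"claw":10},{"dx":0,"dy":0,"dz":0,"wx":0,"wy":0,"wz":0,"claw":10}]' 30
```

```text
clock: 44.68
position: [0.5647, -0.0128, 0.0106]
tool_rot: [-3.14, -0.001, 1.711]
force: [-0.4, 0.3, -1.4]
grip_width: 0.0233
finger_force: 30.4
clock: 45.05
position: [0.5646, -0.0128, 0.0096]
tool_rot: [-3.14, -0.001, 1.711]
force: [-0.9, -0.5, -0.5]
grip_width: 0.0232
finger_force: 30.4
```

```bash
python3 -m handwheel '[{"dx":0,"dy":0,"dz":0.04,"wx":0,"wy":0,"wz":0,"claw":10},{"dx":0,"dy":0,"dz":0,"wx":0,"wy":0,"wz":0,"claw":10},{"dx":0,"dy":0,"dz":0,"wx":0,"wy":0,"wz":0,"claw":40},{"dx":0,"dy":0,"dz":0,"wx":0,"wy":0,"wz":0,"claw":50},{"dx":0,"dy":0,"dz":0,"wx":0,"wy":0,"wz":0,"claw":50},{"dx":0,"dy":0,"dz":-2,"wx":0,"wy":0,"wz":0,"claw":50},{"dx":0,"dy":0,"dz":-4,"wx":0,"wy":0,"wz":0,"claw":50},{"dx":0,"dy":0,"dz":-5,"wx":0,"wy":0,"wz":0,"claw":50}]' 30
python3 -m handwheel '[{"dx":0,"dy":0,"dz":-5,"wx":0,"wy":0,"wz":0,"claw":50},{"dx":0,"dy":0,"dz":-5,"wx":0,"wy":0,"wz":0,"claw":50},{"dx":0,"dy":0,"dz":-3,"wx":0,"wy":0,"wz":0,"claw":50},{"dx":0,"dy":0,"dz":0,"wx":0,"wy":0,"wz":0,"claw":50},{"dx":0,"dy":0,"dz":0,"wx":0,"wy":0,"wz":0,"claw":50}]' 30
python3 - <<'E'
from h import *
f=grab('wrist','w11')
m=optics.masks_of('screwdriver','wrist')[0]; print(m['p'],m['rect'])
ys,xs=np.nonzero(m['region'])
mid=lambda r:[xs[ys==r].mean(),r]
t,b=ys.min(),ys.max()
te=toworld(f,mid(t+1),.015)[0]; he=toworld(f,mid(b-1),.023)[0]
a=te-he; o=((te+he)/2)[:2]; print('L',np.linalg.norm(a),'yaw',np.arctan2(a[1],a[0])-np.pi/2,'o',o.round(4))
ps=.142; ex=np.array([np.cos(ps),np.sin(ps)]); ey=np.array([-ex[1],ex[0]]); mt=np.array([.64525,.02405])-.03*ex
print('mat xy',(o-mt)@ex,(o-mt)@ey)
for n,z in [('lid',.054),('pot',.061),('pad_square',.005)]:
    for m in optics.masks_of(n,'wrist')[:1]:
        r=m['rect']; c=toworld(f,[r[0]+r[2]/2,r[1]+r[3]/2],z)[0][:2]; print(n,m['p'],r,'mat',((c-mt)@ex).round(4),((c-mt)@ey).round(4))
E
```

```text
clock: 46.05
position: [0.5644, -0.0129, 0.1211]
tool_rot: [-3.139, -0.001, 1.711]
force: [-0.8, -0.1, 0.6]
grip_width: 0.043
finger_force: 0.0
clock: 46.68
position: [0.5647, -0.0129, 0.2493]
tool_rot: [-3.14, -0.001, 1.711]
force: [-0.5, 0.8, 0.1]
grip_width: 0.0426
finger_force: 0.0
0.73 [305.6, 47.9, 22.5, 181.1]
L 0.18604515833422447 yaw 0.14219125275000044 o [0.5597 0.0125]
mat xy -0.05635196969080416 0.0006647852277139397
lid 0.69 [372.5, 112.3, 68.7, 71.7] mat 0.03 -0.0009
pot 0.96 [174.1, 365.2, 22.5, 34.8] mat -0.2091 -0.2696
pad_square 0.94 [366.3, 0.0, 68.7, 59.1] mat 0.0285 0.1122
```

View pics/w11.png

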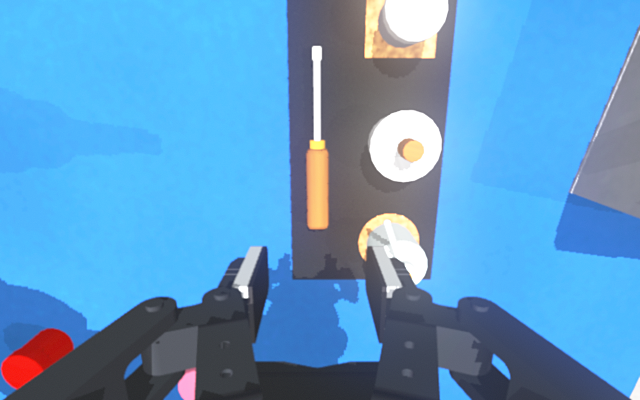

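The screwdriver is parallel to the mat (yaw 0.142), with its middle about 1 mm off the tin's level and a clear gap to the tin. The lid is centred at mat (30, -1) mm. One last look before handing in.

```bash
python3 - <<'E'
from h import *
f=grab('scene'); a=f['frame'][130:300,100:420]; cv2.imwrite('pics/s2.png',cv2.resize(a,None,fx=2.4,fy=2.4))
for m in optics.masks_of('jug','scene')[:1]: print(m['rect'])
E
```

```text
[113.0, 202.7, 52.5, 66.7]
```

View pics/s2.png

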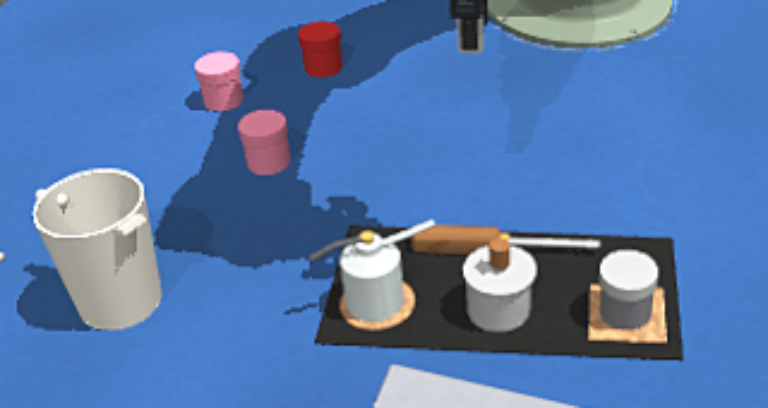

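Everything is upright and in place: oiler at (370,280), lidded tin (500,285), pot (628,290) and the screwdriver in front of the tin. The jug has not moved.

```bash
python3 -c "from h import *; print(job_done())"
```

```text
the job is handed in; nothing more can be done
None
```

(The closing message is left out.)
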